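Seal the fryer-oil filter pot

TASK

The lid of the steel oil filter pot lies on its seal, but its three wing nuts are still loose. First go round and turn each wing nut down (clockwise seen from above) just until you feel it bite. Then, starting with the nut over the drain spout and going clockwise round the rim seen from above, give each nut one quarter turn more and no further, or the seal is crushed; do not lean on the lid, and leave the things around the pot where they are.

Things in the scene. Friction and masses are not known exactly. Their poses are not given: they have to be found in the camera images.
- filter_pot: steel oil filter pot, fixed, 130 mm across, on the worktop. Origin under its centre, z up; drain spout along -x, loop handle along +x. Three studs with wing nuts stand on the rim, on a circle of 85 mm radius: nut 1 at -x over the spout, then every 120 degrees clockwise seen from above nut 2 (at x +43, y +74 mm) and nut 3 (x +43, y -74 mm)
- spout (a point): middle of the drain spout, a barbed pipe with a small brass cock, 34 mm above the worktop, 101 mm from the pot's axis, reaching out to 128 mm
- lid: the pot's steel lid on its rubber seal, 149 mm across; rim 107 mm, black knob in the middle (32 mm across) up to 134 mm above the worktop. Same origin and axes as the pot. Not to be leaned on
- wing_1 (a point): wing nut 1 (over the spout, first in order): an upright steel wing with flat sides, 50 mm long (its x), 11 mm thick (its y), on a round foot 31 mm across. The point is on the nut's axis, 12 mm below the wing's top, 30 mm above the underside of the foot; the lowest 14 mm are thicker than the wing. z up. Clockwise seen from above tightens, sinking 8 mm a turn
- wing_2 (a point): wing nut 2 (next clockwise, second in order), like nut 1. Every nut first turns freely (about 0.04 Nm) through an unknown 0.2 to 1.4 rad, then bites on its strap: the moment needed jumps to about 0.3 Nm and climbs to about 0.4 Nm a quarter turn later. It stays where it is let go
- wing_3 (a point): wing nut 3 (last clockwise, third in order), like nut 1; same point and axes
- strap_top_1 (a point): middle of the top of clamp strap 1, the steel bar 46 x 22 x 9 mm under nut 1 that presses on the lid's rim; x points outward from the pot's axis. 122 mm above the pot's origin until the nut bites; then it sinks 2 mm a quarter turn as the seal is squeezed. From the bite on, the nut's foot rests on it, with the wing point 30 mm above this point
- strap_top_2 (a point): the same point of clamp strap 2, under nut 2
- strap_top_3 (a point): the same point of clamp strap 3, under nut 3
- tin: bystander: loose small food tin, 57 mm across, 72 mm tall; origin under its centre
- sauce_tub: bystander: loose lidded dip tub, 66 x 73 x 37 mm; origin under its centre
- tongs: bystander: loose steel tongs lying on the worktop, 41 x 268 x 21 mm, long along its y; origin under its centre
Mind the look-alikes: they are no part of the job. Of the things that look like the filter_pot, the larger one is meant.

How it is judged:
By the outcome, as a careful person would: the job done as asked, in the order asked, and still so for the second after the job is handed in, with the robot touching nothing.
It also fails if it takes over 72 s, if anything falls off the work surface, if the arm or the gripper's body presses on something with over 40 N, if the wrist force passes 120 N, or if a joint passes its speed limit or range.

ROBOT

A 6-joint arm with a two-finger parallel gripper is mounted at the origin on a cart in front of the work surface, level with it; the furniture and walls round the work are solid. World frame = base frame: x ahead of the robot, y to its left, z up, the work surface at z = 0. Lengths are in mm, angles in rad, forces in N, time in s.
With the tool pointing down it reaches from about 350 to 875 mm from the base axis. Payload 15.5 kg.
Tool frame: the origin (TCP) lies midway between the tips of the shut fingers; the grasp point (between the pads) lies 19 mm behind it; x points along the fingers, y is the direction in which the jaws open and shut, and the axes are right-handed (so a half turn about x gives the same grasp; the last joint's range is limited). The gripper opens to 85 mm and grips with 20 to 120 N. Pads are 22 mm wide; open, the fingers measure 114 mm over their backs; the gripper's body (76 mm by 85 mm) begins 54 mm behind the grasp point. The pads swing forward as they close: fully open they stand 13 mm farther back than shut.
Start: joints at [1.236, 0.494, 1.345, -0, 1.302, -0.096], TCP at [147.831, 607.267, 231.277] pointing down, gripper open.
Joint ranges: [-2.91, 2.91], [-0.82, 2.16], [0.22, 2.67], [-1.22, 4.37], [0.12, 2.79], [-3.08, 3.08]. Speed limits (rad/s): [1.89, 1.89, 2.57, 3.01, 3.01, 3.01].

INTERFACE

Orientations are given as a rotation vector (axis times angle).
In Python, from rig import bot gives the robot as it stands.
- The arm moves only by the tool jog_arm, never from a script. Its argument "steps" is one flat list of numbers, 5 for each row, row after row: the shift along the tool's x, y, z in m, then the turn about the tool's x in degrees, then the opening, from 0 (shut) to 1 (fully open). A call has 1 to 5 rows; each row shifts and turns the commanded pose from where the row before left it, along the tool's axes as they then stand; what a row does not reach is not made up. A row lasts 1/8 s, in which the tool goes at most 62.5 mm and 10.7 degrees, less where a joint would pass 70% of its speed; a pose out of reach is approached as far as the arm can. A call with a gripper value outside its range is refused whole. The fingers move at their own pace and stop on an object; "grip_force" is the grip in N (left out, the last holds). Time passes only in rows, so rows that do not move let the fingers close. It gives the time, the measured TCP pose, the force and the opening at its end, in the units of the state.
- bot.sense(): the state, without advancing time (a new reading comes with each control period).
- bot.get_image(name): name is "scene" or "top" or "wrist"; returns a dict with "img" (400x640x3 uint8, blue, green, red), "fov_y" (degrees; the focal length in pixels is half the picture's height over the tangent of half this angle, whatever the lens; pixels are square), "cx", "cy" (the principal point, pixels), "world_from_camera" (4x4, takes a point from camera to world coordinates); the wrist camera has in their place "hand_eye" (4x4, takes a point from camera to tool coordinates, whose origin is the TCP and whose axes are the tool frame's). Camera axes: x right, y up, looking along -z (the intrinsics and any distortion apply to the point x, -y, -z); pixel columns grow to the right and rows downward; lengths in mm; the calibration is good to about 2 mm. The wrist camera is an equidistant fisheye: a pixel r from the principal point sees the ray r / f radians off the axis. A picture is of the moment at which its call begins: read the wrist's pose just before it. There is no depth.
- bot.job_done(): hands the job in, once; it reports no verdict.
Trained networks look in a picture, given as the dict that the camera call returned (one of the last four; its "shot" number tells which), for a name from the list of things; names that differ only in an ending like _2 or _b are one class to them, and where a whole thing is asked for, a point or a joint stands for the part that bears it (a point fixed in the world has none). Each returns a list of dicts, best first, with "p" (0 to 1); they miss things now and then, are a little off and sometimes report something else, mostly with a low value. They report only what shows in the picture. A call takes as long as a camera call. They do not tell look-alikes from the thing itself.
- bot.cut_out(picture, target): "mask" (400x640 bool, what is visible of it) and "extent" ([left, top, width, height] in pixels, round what is visible of it).
The state is a dict: "clock": time; "joint_pos": joint angles; "dq": joint speeds; "effort": joint torques, N m; "tcp_pos": TCP position; "tool_rot": TCP orientation; "force": force on the tool from outside, world axes, zero at the start; "wrist_torque": the same for the moment, N m; "finger_gap": opening from 0.0 (shut) to 1.0 (fully open).
Only numpy, scipy, OpenCV 4.12 (cv2) and the standard library are available. Lean on these libraries where they do the work, as an engineer would, in place of code of your own. Each camera call takes 0.05 s, during which the arm holds its last target.

## Working session

There is one attempt and no reset: what is moved stays moved. The work goes in short steps, Python scripts to look and compute and a tool call to move; the robot and the scene stay as the last step left them, time stands still between calls to the robot, and variables do not carry over. Pictures are saved under pics/ and viewed, and the job is handed in when it is done.

Besides the shell and the picture viewer there is one more tool, called after "Call:" by a JSON object that holds its "fn" and its "kwargs", one argument or row to a line. jog_arm: Moves the arm, as the interface text tells. Its arguments: {"type":"object","properties":{"steps":{"type":"array"},"grip_force":{"type":"number"}},"required":["steps"]}

```bash
ls; mkdir -p pics; python3 - <<'E'
from rig import bot
import cv2
s=bot.sense(); print(s)
for n in ["scene","top","wrist"]:
    d=bot.get_image(n); cv2.imwrite(f"pics/{n}0.png",d["img"])
    print(n,{k:v for k,v in d.items() if k!="img"})
    for t in ["filter_pot","wing_1","lid","tin"]:
        for r in bot.cut_out(d,t): print(t,round(r["p"],2),r["extent"])
E
```

```text
pics
{'clock': 0.0, 'joint_pos': array([ 1.23652825e+00,  4.94161814e-01,  1.34615090e+00, -2.02916578e-05,
        1.30251522e+00, -9.54654990e-02]), 'dq': array([-0.00044404,  0.0009586 , -0.00102102, -0.00023154,  0.00086121,
        0.00093621]), 'effort': array([-1.46428421e-03, -8.82162738e+01, -3.83844137e+01, -4.18883565e-04,
        1.05537809e-02,  4.99879434e-05]), 'tcp_pos': array([147.69555534, 606.9112881 , 230.70685045]), 'tool_rot': array([ 0.18652361,  1.5628984 , -0.1884297 ]), 'force': array([-0.08057337,  0.03472327, -0.36273085]), 'wrist_torque': array([ 0.02548992, -0.06457657,  0.07693782]), 'finger_gap': 0.9989584448731345}
scene {'fov_y': 44.70302092147988, 'cx': 322.42362637226455, 'cy': 197.0609341600079, 'world_from_camera': array([[ 6.54740204e-01,  5.88763610e-01, -4.73996494e-01,
        -1.03725301e+02],
       [-7.55723052e-01,  5.21586218e-01, -3.96018289e-01,
        -5.01543507e+02],
       [ 1.40688810e-02,  6.17499172e-01,  7.86445700e-01,
         1.12886210e+03],
       [ 0.00000000e+00,  0.00000000e+00,  0.00000000e+00,
         1.00000000e+00
[... 1086 characters left out ...]
5.8, 7.4, 3.1]
wing_1 0.51 [274.5, 217.5, 12.3, 13.8]
wing_1 0.36 [350.0, 233.5, 5.0, 14.0]
lid 0.73 [346.5, 207.7, 29.1, 29.2]
lid 0.69 [266.6, 173.4, 46.7, 52.7]
wrist {'fov_y': 65.70646984690485, 'cx': 321.82764448664096, 'cy': 195.89362174529919, 'hand_eye': array([[ 9.37758408e-05,  2.63900444e-01, -9.64549919e-01,
        -1.44520073e+02],
       [ 9.99999158e-01,  1.22398563e-03,  4.32104244e-04,
         3.68326793e-01],
       [ 1.29462775e-03, -9.64549147e-01, -2.63900107e-01,
        -6.69204975e+01],
       [ 0.00000000e+00,  0.00000000e+00,  0.00000000e+00,
         1.00000000e+00]]), 'shot': 3}
filter_pot 0.81 [36.4, 348.6, 23.3, 30.3]
filter_pot 0.55 [135.0, 383.8, 15.0, 16.2]
```

```bash
python3 - <<'E'
import cv2
a=cv2.imread("pics/scene0.png")[110:290,220:420]; cv2.imwrite("pics/sc_c.png",cv2.resize(a,None,fx=3.3,fy=3.3,interpolation=2))
a=cv2.imread("pics/top0.png")[130:280,230:420]; cv2.imwrite("pics/tp_c.png",cv2.resize(a,None,fx=4,fy=4,interpolation=2))
E
```

```text
(no output)
```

View pics/sc_c.png

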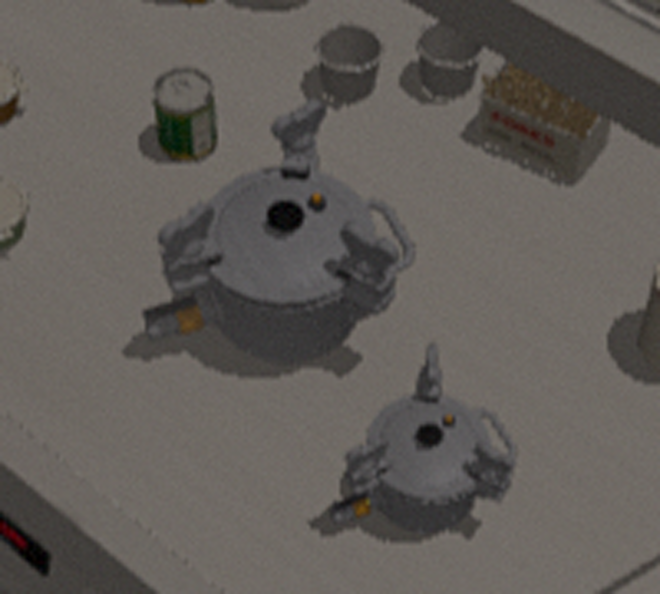

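View pics/tp_c.png

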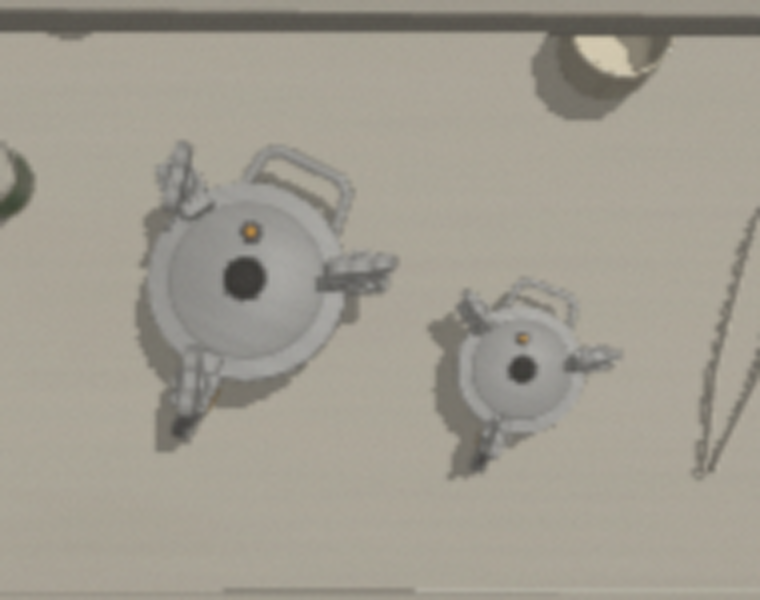

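View pics/top0.png

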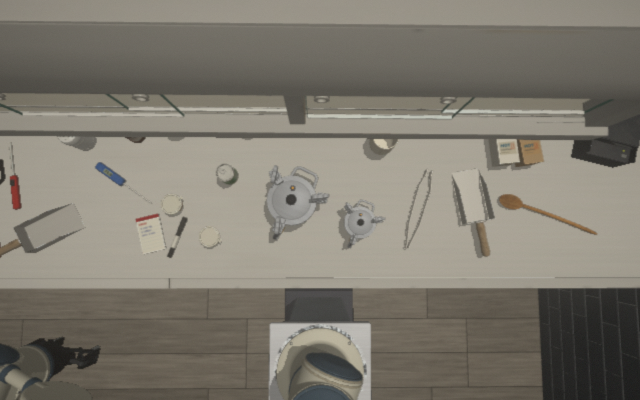

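View pics/scene0.png

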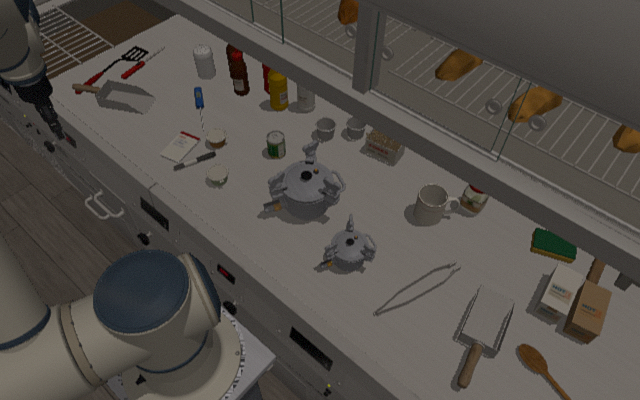

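View pics/wrist0.png

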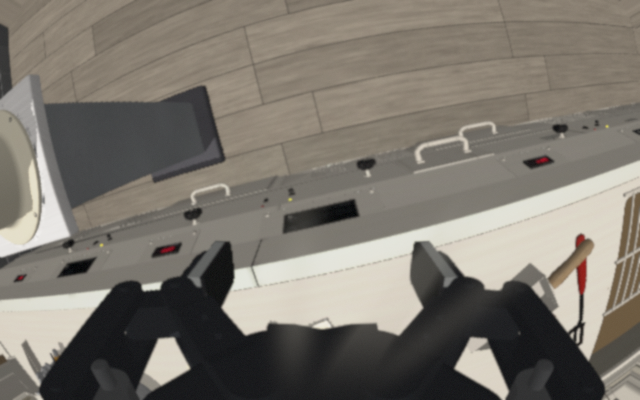

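```bash
cat > h.py <<'E'
import numpy as np, cv2
from scipy.spatial.transform import Rotation as R
from scipy.optimize import least_squares
from rig import bot
def f_of(d): return 200/np.tan(np.radians(d["fov_y"])/2)
def wfc(d,s=None):
    if "hand_eye" in d:
        T=np.eye(4); T[:3,:3]=R.from_rotvec(s["tool_rot"]).as_matrix(); T[:3,3]=s["tcp_pos"]
        return T@d["hand_eye"]
    return d["world_from_camera"]
def proj(d,P,s=None):
    P=np.atleast_2d(P); W=wfc(d,s); c=(P-W[:3,3])@W[:3,:3]
    x,y,z=c[:,0],-c[:,1],-c[:,2]; f=f_of(d)
    if "hand_eye" in d:
        rr=np.hypot(x,y); th=np.arctan2(rr,z); k=f*th/np.maximum(rr,1e-9)
    else: k=f/z
    return np.c_[d["cx"]+k*x,d["cy"]+k*y]
def ray(d,uv,s=None):
    W=wfc(d,s); f=f_of(d); a=(uv[0]-d["cx"])/f; b=(uv[1]-d["cy"])/f
    if "hand_eye" in d:
        th=np.hypot(a,b); k=np.sin(th)/max(th,1e-9); c=np.array([a*k,-b*k,-np.cos(th)])
    else: c=np.array([a,-b,-1])
    v=W[:3,:3]@c; return W[:3,3],v/np.linalg.norm(v)
def at_z(d,uv,z,s=None):
    o,v=ray(d,uv,s); return o+v*(z-o[2])/v[2]
def angs(s=None):
    s=s or bot.sense(); M=R.from_rotvec(s["tool_rot"]).as_matrix(); return M
E
python3 - <<'E'
from h import *
t=bot.get_image("top"); c=bot.get_image("scene")
print("knob top",at_z(t,(230+245/4,130+277/4),134), at_z(c,(220+286/3.3,110+214/3.3),134))
for n,u in dict(w1=(195,385),w2=(180,178),w3=(362,270)).items(): print(n,at_z(t,(230+u[0]/4,130+u[1]/4),155))
for n,u in dict(w1=(187,240),w2=(298,128),w3=(366,252)).items(): print(n,at_z(c,(220+u[0]/3.3,110+u[1]/3.3),155))
print(angs())
for d in (t,c):
  for n in ["tin","sauce_tub","tongs"]:
    for r in bot.cut_out(d,n): 
        if r["p"]>.3:
            e=r["extent"]; print(n,r["p"],e,at_z(d,(e[0]+e[2]/2,e[1]+e[3]/2),30))
E
```

```text
knob top [529.41505873  84.98576092 134.        ] [525.25478453  81.07757762 134.        ]
w1 [450.35318874 118.34065324 155.        ]
w2 [598.60990091 130.86981073 155.        ]
w3 [5.32753161e+02 1.11201703e-01 1.55000000e+02]
w1 [440.11057501 109.01629687 155.        ]
w2 [589.0574674  124.79739387 155.        ]
w3 [524.45011932  -4.53427195 155.        ]
[[-2.93893559e-05  2.36481774e-01  9.71635924e-01]
 [ 1.23137882e-05  9.71635925e-01 -2.36481774e-01]
 [-9.99999999e-01  5.01447198e-06 -3.14677405e-05]]
tin 0.56 [217.2, 164.7, 21.3, 22.5] [612.83374135 293.22478983  30.        ]
sauce_tub 0.73 [198.3, 225.5, 23.0, 23.0] [419.77683873 344.87257554  30.        ]
tongs 0.89 [404.9, 170.0, 26.6, 75.0] [ 514.33695888 -311.97777851   30.        ]
tongs 0.42 [271.4, 214.2, 14.6, 20.8] [458.99172693 130.32921618  30.        ]
tin 0.95 [266.0, 131.8, 18.5, 27.8] [615.05462321 295.88849687  30.        ]
sauce_tub 0.55 [205.2, 162.5, 25.3, 22.0] [419.6233448  342.98601424  30.        ]
tongs 0.59 [374.9, 259.6, 86.0, 58.2] [ 496.4732927  -319.12462265   30.        ]
```

```bash
python3 - <<'E'
from h import *
t=bot.get_image("top"); c=bot.get_image("scene")
for z in (300,400,500,600,700): print(z,at_z(t,(290,136),z)[:2],at_z(t,(290,95),z)[:2], at_z(c,(400,120),z)[:2])
s=bot.sense();M=angs(s)
print(M.T@(np.array([560,76,250])-s["tcp_pos"]))
E
```

```text
300 [674.51785205  79.02240325] [781.3045956   80.04096234] [707.41737772 -69.07405376]
400 [649.0054787   72.16616496] [745.14556078  73.08317349] [ 609.55517812 -121.25033923]
500 [623.49310535  65.30992668] [708.98652595  66.12538464] [ 511.69297853 -173.4266247 ]
600 [597.980732   58.4536884] [672.82749112  59.1675958 ] [ 413.83077893 -225.60291018]
700 [572.46835865  51.59745011] [636.6684563   52.20980695] [ 315.96857934 -277.77919565]
[ -18.7448537  -418.71672349  526.14748727]
```

Call:
{"fn": "jog_arm", "kwargs": {
  "steps": [-0.006,-0.035,0.045,0,0.3,-0.006,-0.035,0.045,0,0.3,-0.006,-0.035,0.045,0,0.3,-0.006,-0.035,0.045,0,0.3,-0.006,-0.035,0.045,0,0.3]
}}

```text
clock: 1.88
tcp_pos: [326.0, 382.6, 261.7]
tool_rot: [0.188, 1.562, -0.187]
force: [1.0, -0.0, -0.0]
finger_gap: 0.299
```

Call:
{"fn": "jog_arm", "kwargs": {
  "steps": [0,-0.035,0.045,0,0.3,0,-0.035,0.045,0,0.3,0,-0.035,0.045,0,0.3,0,-0.035,0.045,0,0.3,0,-0.035,0.045,0,0.3]
}}

```text
clock: 2.5
tcp_pos: [503.4, 159.1, 261.5]
tool_rot: [0.188, 1.562, -0.187]
force: [0.2, 0.7, 0.7]
finger_gap: 0.301
```

Call:
{"fn": "jog_arm", "kwargs": {
  "steps": [0,-0.034,0.045,0,0.3,0,-0.034,0.045,0,0.3,0,0,0,0,0.3,0,0,0,0,0.3]
}}

```text
clock: 3.0
tcp_pos: [573.3, 73.5, 261.1]
tool_rot: [0.188, 1.563, -0.188]
force: [-0.6, 0.3, -0.0]
finger_gap: 0.301
```

```bash
python3 - <<'E'
from h import *
s=bot.sense(); d=bot.get_image("wrist"); print(s["tcp_pos"],s["wrist_torque"],s["force"],s["joint_pos"])
np.save("w1.npy",dict(s=s,d=d),allow_pickle=True)
cv2.imwrite("pics/w1.png",d["img"])
for t in ["filter_pot","wing_1","lid","strap_top_1","spout"]:
    for r in bot.cut_out(d,t): print(t,round(r["p"],2),r["extent"])
E
```

```text
[573.28160895  73.49149169 261.10441729] [0.0259469  0.00260619 0.00860433] [-0.64170255  0.28318929 -0.00678798] [ 2.40513918e-02  3.99619137e-01  1.42303233e+00  2.56626034e-04
  1.31955066e+00 -1.30744666e+00]
filter_pot 0.71 [86.6, 58.1, 110.2, 124.1]
filter_pot 0.64 [206.3, 11.7, 204.9, 223.1]
wing_1 0.81 [152.2, 148.1, 28.2, 25.1]
wing_1 0.79 [328.4, 8.5, 35.6, 59.2]
wing_1 0.79 [128.8, 66.7, 20.7, 29.1]
wing_1 0.61 [375.5, 178.5, 33.0, 59.1]
wing_1 0.61 [203.0, 150.8, 55.8, 38.4]
wing_1 0.52 [90.1, 139.9, 25.5, 16.3]
lid 0.72 [114.0, 90.9, 68.1, 80.0]
lid 0.71 [248.5, 63.3, 155.1, 147.2]
lid 0.61 [68.4, 107.2, 36.1, 157.3]
strap_top_1 0.82 [365.9, 172.7, 46.8, 63.0]
strap_top_1 0.71 [325.9, 8.9, 36.2, 64.2]
strap_top_1 0.67 [86.2, 141.8, 34.0, 19.7]
strap_top_1 0.63 [128.0, 65.6, 24.9, 31.5]
strap_top_1 0.61 [202.1, 145.2, 66.6, 44.4]
strap_top_1 0.6 [151.9, 145.2, 33.0, 26.4]
spout 0.61 [87.2, 60.0, 108.4, 124.7]
spout 0.6 [203.1, 8.1, 208.8, 228.8]
```

View pics/w1.png

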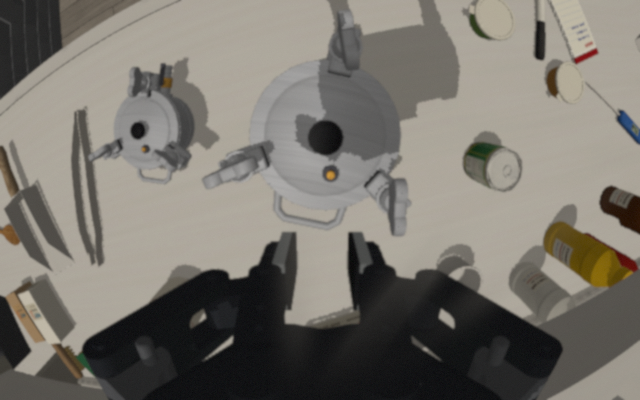

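```bash
python3 - <<'E'
from h import *
a=np.load("w1.npy",allow_pickle=True).item(); im=a["d"]["img"][0:245,190:430]
cv2.imwrite("pics/w1z.png",cv2.resize(im,(588*1,600),interpolation=cv2.INTER_CUBIC))
E
```

```text
(no output)
```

View pics/w1z.png

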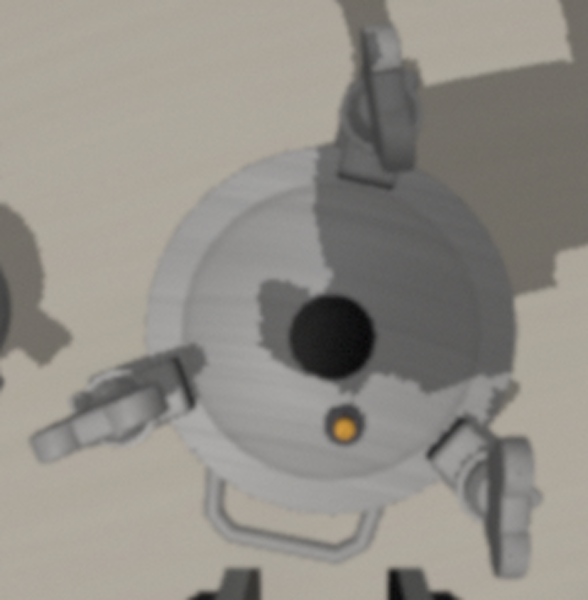

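```bash
cat > fit.py <<'E'
from h import *
a=np.load("w1.npy",allow_pickle=True).item(); d,s=a["d"],a["s"]
px=lambda u:np.array([190+u[0]/2.45,u[1]/2.45])
def world(p,P):
    c,n=np.cos(p[2]),np.sin(p[2]); P=np.atleast_2d(P)
    return np.c_[p[0]+c*P[:,0]-n*P[:,1],p[1]+n*P[:,0]+c*P[:,1],P[:,2]]
def rotz(a,P): c,n=np.cos(a),np.sin(a); return np.array([c*P[0]-n*P[1],n*P[0]+c*P[1],P[2]])
NA=[np.pi,np.pi/3,-np.pi/3]
obs=[((332,337),None)]
cor={0:[(342,178),(398,186)],1:[(430,455),(465,418)],2:[(180,360),(193,410)]}
# lid outer circle extents
def model(p):
    L=[[0,0,134]]
    for k in range(3):
        for sg in (1,-1): L.append(rotz(NA[k],[p[3],sg*11,122]))
    return proj(d,world(p,L),s)
O=[(332,337)]+[q for k in range(3) for q in cor[k]]
O=np.array([px(q) for q in O])
def res(p):
    m=model(p).copy()
    # corners order: choose nearest assignment
    for k in range(3):
        i=1+2*k
        if np.abs(m[i:i+2]-O[i:i+2]).sum()>np.abs(m[i:i+2][::-1]-O[i:i+2]).sum(): m[i:i+2]=m[i:i+2][::-1]
    return (m-O).ravel()
E
python3 - <<'E'
from fit import *
r=least_squares(res,[527,83,-.33,62],loss="soft_l1"); print(r.x,r.cost); print(np.round(res(r.x)*2.45,1))
p=r.x
im=d["img"].copy(); Z=cv2.resize(im[0:245,190:430],(588,600),interpolation=2)
def dr(P,col):
    for u in proj(d,world(p,P),s): 
        cv2.circle(Z,tuple(int(v) for v in (u-[190,0])*2.45),2,col,-1)
t=np.linspace(0,2*np.pi,60)
dr(np.c_[74.5*np.cos(t),74.5*np.sin(t),0*t+107],(0,0,255))
dr(np.c_[16*np.cos(t),16*np.sin(t),0*t+134],(0,255,0))
for k in range(3):
    dr([rotz(NA[k],[85+q*np.cos(A),q*np.sin(A),z]) for q,z in((15.5,136),(0,165)) for A in t],(255,0,0))
    dr([rotz(NA[k],[85,0,165])],(255,0,255))
    print(k+1,world(p,rotz(NA[k],[85,0,152])))
cv2.imwrite("pics/w1o.png",Z)
print("spout",world(p,[-101,0,34]))
np.save("pose.npy",p[:3])
E
```

```text
[ 5.30151225e+02  8.88294754e+01 -4.51122895e-01  5.88843915e+01] 5.532082347540885
[ 3.2  0.1 -3.  -2.8 -0.6  2.2 -1.9  3.7  2.2 -0.4 -2.4 -3.5  3.8  0.5]
1 [[453.65478576 125.88746665 152.        ]]
2 [[600.49260712 136.54833988 152.        ]]
3 [[536.30628349   4.05261973 152.        ]]
spout [[439.25545594 132.86308852  34.        ]]
```

View pics/w1o.png

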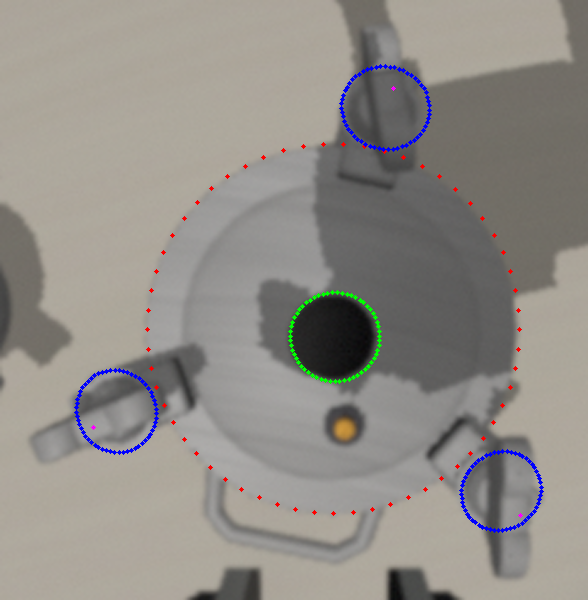

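```bash
python3 - <<'E'
from fit import *
for k,(a,b) in {1:((383,30),(401,165)),2:((520,440),(514,575)),3:((45,445),(150,405))}.items():
    A=at_z(d,px(a),164,s);B=at_z(d,px(b),164,s); v=B-A
    print(k,A,B,np.linalg.norm(v),"mid",(A+B)/2,"ang deg",np.degrees(np.arctan2(v[1],v[0])))
M=angs(s); print("tool y deg",np.degrees(np.arctan2(M[1,1],M[0,1])))
E
```

```text
1 [433.19196227 127.77332802 164.        ] [478.79336881 122.17736253 164.        ] 45.94347732054848 mid [455.99266554 124.97534528 164.        ] ang deg -6.996059856780996
2 [574.74255846 141.00115058 164.        ] [622.1294618  130.90944397 164.        ] 48.44957328065886 mid [598.43601013 135.95529728 164.        ] ang deg -12.022335986329093
3 [537.85493269 -15.28945898 164.        ] [534.21700167  24.91945338 164.        ] 40.37314918798395 mid [536.03596718   4.8149972  164.        ] ang deg 95.1698021752212
tool y deg 76.28555722484212
```

Call:
{"fn": "jog_arm", "kwargs": {
  "steps": [0.0,0.012,-0.031,0,0.4,0.02,0.011,-0.03,0,0.4,0,0,0,0,0.4,0,0,0,0,0.4]
}}

```text
clock: 3.8
tcp_pos: [520.3, 110.3, 241.7]
tool_rot: [0.187, 1.562, -0.187]
force: [0.3, -0.2, 0.3]
finger_gap: 0.397
```

```bash
python3 - <<'E'
from fit import *
s=bot.sense(); d=bot.get_image("wrist"); print(s["tcp_pos"],s["wrist_torque"],s["force"])
np.save("w2.npy",dict(s=s,d=d),allow_pickle=True)
p=np.load("pose.npy"); c=proj(d,world(p,rotz(NA[0],[85,0,165])),s)[0]; print(c)
o=np.array([int(c[0])-60,max(int(c[1])-50,0)]); print(o)
Z=cv2.resize(d["img"][o[1]:o[1]+100,o[0]:o[0]+120],None,fx=6,fy=6,interpolation=2)
cv2.circle(Z,tuple(int(v) for v in (c-o)*6),4,(255,0,255),-1)
cv2.imwrite("pics/w2z.png",Z[:600])
E
```

```text
[520.32172389 110.29600001 241.73355023] [ 0.04648368 -0.05605628 -0.00354776] [ 0.29161427 -0.18459076  0.33255546]
[320.4940678  110.92719069]
[260  60]
```

View pics/w2z.png

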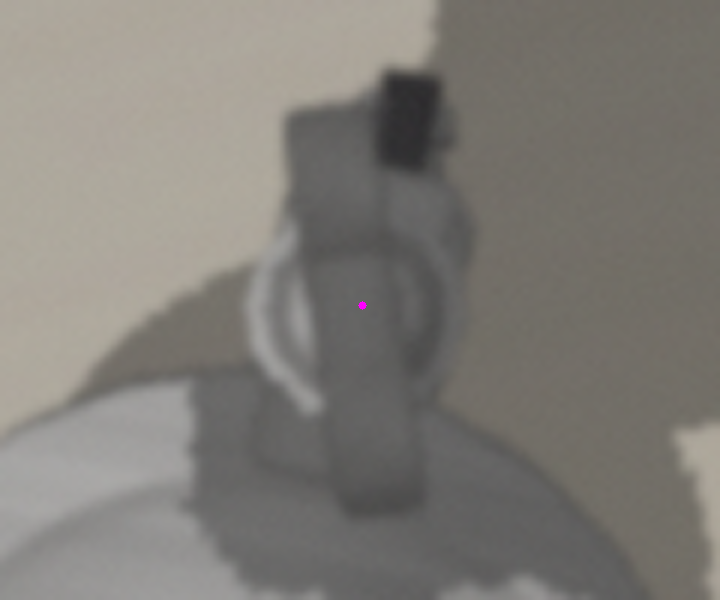

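```bash
python3 - <<'E'
from h import *
a=np.load("w2.npy",allow_pickle=True).item(); d,s=a["d"],a["s"]
q=lambda u:(260+u[0]/6,60+u[1]/6)
A=at_z(d,q((333,112)),163,s);B=at_z(d,q((382,508)),163,s);v=B-A
print(A,B,(A+B)/2,np.linalg.norm(v),np.degrees(np.arctan2(v[1],v[0])))
m=(A+B)/2; print(angs(s).T@(m-s["tcp_pos"]))
E
```

```text
[430.10825263 127.99365354 163.        ] [477.87923162 122.30607369 163.        ] [453.99374213 125.14986361 163.        ] 48.10836723944063 -6.789635122503384
[ 78.67388498  -1.22768168 -68.02883933]
```

Call:
{"fn": "jog_arm", "kwargs": {
  "steps": [0.0,0,-0.034,0,0.4,0.02,-0.001,-0.034,-6.9,0.4,0.05,0,0,0,0.4,0.029,0,0,0,0.4,0,0,0,0,0.4]
}}

```text
clock: 4.47
tcp_pos: [453.3, 124.9, 141.2]
tool_rot: [0.093, 1.571, -0.094]
force: [-0.0, -0.1, 0.5]
finger_gap: 0.403
```

```bash
cat > sn.py <<'E'
from h import *
s=bot.sense(); M=angs(s)
print("t",round(s["clock"],2),"tcp",np.round(s["tcp_pos"],1),"yaw",round(np.degrees(np.arctan2(M[1,1],M[0,1])),2),"F",np.round(s["force"],1),"T",np.round(s["wrist_torque"],3),"Ftool",np.round(M.T@s["force"],1),"gap",round(s["finger_gap"],3),"j6",round(s["joint_pos"][5],3),"e6",round(s["effort"][5],3))
E
python3 sn.py; python3 - <<'E'
from h import *
d=bot.get_image("wrist"); cv2.imwrite("pics/w3.png",d["img"])
E
```

```text
t 4.47 tcp [453.3 124.9 141.2] yaw 83.19 F [-0.  -0.1  0.5] T [-0.026 -0.022  0.003] Ftool [-0.5 -0.1 -0. ] gap 0.403 j6 -1.31 e6 -0.005
```

View pics/w3.png

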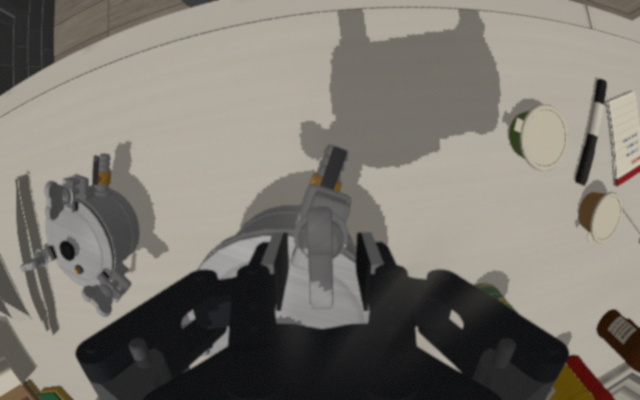

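Call:
{"fn": "jog_arm", "kwargs": {
  "steps": [0,0,0,0,0,0,0,0,0,0,0,0,0,0,0],
  "grip_force": 90
}}

```text
clock: 4.9
tcp_pos: [454.5, 124.8, 143.6]
tool_rot: [0.092, 1.566, -0.093]
force: [-0.2, -8.1, 5.2]
finger_gap: 0.109
```

```bash
python3 sn.py
```

```text
t 4.9 tcp [454.5 124.8 143.6] yaw 83.24 F [-0.2 -8.1  5.2] T [-1.414 -0.002  0.09 ] Ftool [-5.2 -8.1  0.8] gap 0.109 j6 -1.31 e6 0.035
```

Call:
{"fn": "jog_arm", "kwargs": {
  "steps": [0,0,0,0,0]
}}

```text
clock: 5.03
tcp_pos: [454.5, 124.7, 143.7]
tool_rot: [0.092, 1.566, -0.093]
force: [0.5, -7.3, 5.4]
finger_gap: 0.102
```

```bash
python3 sn.py
```

```text
t 5.03 tcp [454.5 124.7 143.7] yaw 83.23 F [ 0.5 -7.3  5.4] T [-1.401  0.016 -0.017] Ftool [-5.4 -7.2  1.4] gap 0.102 j6 -1.31 e6 0.035
```

Call:
{"fn": "jog_arm", "kwargs": {
  "steps": [-0.001,-0.0005,0,4,0]
}}

```text
clock: 5.15
tcp_pos: [454.4, 124.4, 144.4]
tool_rot: [0.148, 1.563, -0.149]
force: [2.4, -3.5, -8.8]
finger_gap: 0.106
```

```bash
python3 sn.py
```

```text
t 5.15 tcp [454.4 124.4 144.4] yaw 79.16 F [ 2.4 -3.5 -8.8] T [-0.506 -0.63   0.039] Ftool [ 8.8 -3.   3. ] gap 0.106 j6 -1.24 e6 -2.8
```

Call:
{"fn": "jog_arm", "kwargs": {
  "steps": [0.0001,0,0,4,0]
}}

```text
clock: 5.28
tcp_pos: [454.4, 124.5, 144.2]
tool_rot: [0.204, 1.559, -0.204]
force: [2.8, -5.5, -6.4]
finger_gap: 0.107
```

```bash
python3 sn.py
```

```text
t 5.28 tcp [454.4 124.5 144.2] yaw 75.09 F [ 2.8 -5.5 -6.4] T [-0.831 -0.531  0.107] Ftool [ 6.5 -4.5  4.1] gap 0.107 j6 -1.169 e6 -1.852
```

Call:
{"fn": "jog_arm", "kwargs": {
  "steps": [0.0006,-0.0003,0.0002,4,0]
}}

```text
clock: 5.4
tcp_pos: [454.5, 124.3, 143.7]
tool_rot: [0.259, 1.553, -0.259]
force: [-0.1, -2.4, 1.8]
finger_gap: 0.104
```

```bash
python3 sn.py
```

```text
t 5.4 tcp [454.5 124.3 143.7] yaw 71.09 F [-0.1 -2.4  1.8] T [-0.334 -0.15   0.021] Ftool [-1.8 -2.4  0.7] gap 0.104 j6 -1.1 e6 -1.776
```

Call:
{"fn": "jog_arm", "kwargs": {
  "steps": [0.0001,0,0,4,0]
}}

```text
clock: 5.52
tcp_pos: [454.5, 124.2, 143.6]
tool_rot: [0.314, 1.546, -0.313]
force: [1.0, -3.5, 0.7]
finger_gap: 0.107
```

```bash
python3 sn.py
```

```text
t 5.53 tcp [454.5 124.2 143.6] yaw 67.09 F [ 1.  -3.5  0.7] T [-0.605 -0.2    0.043] Ftool [-0.7 -2.9  2.3] gap 0.107 j6 -1.03 e6 -1.814
```

Call:
{"fn": "jog_arm", "kwargs": {
  "steps": [0.0001,0,0,4,0]
}}

```text
clock: 5.65
tcp_pos: [454.5, 124.2, 143.5]
tool_rot: [0.368, 1.537, -0.368]
force: [0.4, -4.4, 0.1]
finger_gap: 0.105
```

```bash
python3 sn.py
```

```text
t 5.65 tcp [454.5 124.2 143.5] yaw 63.09 F [ 0.4 -4.4  0.1] T [-0.694 -0.12   0.06 ] Ftool [-0.1 -3.7  2.3] gap 0.105 j6 -0.96 e6 -1.803
```

Call:
{"fn": "jog_arm", "kwargs": {
  "steps": [0.0001,0,0,4,0]
}}

```text
clock: 5.78
tcp_pos: [454.5, 124.1, 143.5]
tool_rot: [0.423, 1.527, -0.422]
force: [0.9, -5.6, 0.1]
finger_gap: 0.102
```

```bash
python3 sn.py
```

```text
t 5.78 tcp [454.5 124.1 143.5] yaw 59.09 F [ 0.9 -5.6  0.1] T [-0.804 -0.172  0.013] Ftool [-0.1 -4.3  3.7] gap 0.102 j6 -0.891 e6 -1.802
```

Call:
{"fn": "jog_arm", "kwargs": {
  "steps": [0.0001,0,0,4,0]
}}

```text
clock: 5.9
tcp_pos: [454.5, 124.1, 143.4]
tool_rot: [0.477, 1.515, -0.477]
force: [0.1, -5.3, 0.0]
finger_gap: 0.105
```

```bash
python3 sn.py
```

```text
t 5.9 tcp [454.5 124.1 143.4] yaw 55.09 F [ 0.1 -5.3  0. ] T [-0.922 -0.191  0.018] Ftool [-0.  -4.3  3.1] gap 0.105 j6 -0.821 e6 -1.803
```

Call:
{"fn": "jog_arm", "kwargs": {
  "steps": [0.0001,-0.0002,0.0002,4,0]
}}

```text
clock: 6.02
tcp_pos: [454.4, 123.9, 143.2]
tool_rot: [0.532, 1.503, -0.531]
force: [0.3, -2.4, 0.2]
finger_gap: 0.107
```

```bash
python3 sn.py
```

```text
t 6.03 tcp [454.4 123.9 143.2] yaw 51.09 F [ 0.3 -2.4  0.2] T [-0.452 -0.069  0.054] Ftool [-0.2 -1.7  1.8] gap 0.107 j6 -0.752 e6 -1.779
```

Call:
{"fn": "jog_arm", "kwargs": {
  "steps": [0.0001,0,0,4,0]
}}

```text
clock: 6.15
tcp_pos: [454.4, 123.9, 143.1]
tool_rot: [0.586, 1.488, -0.585]
force: [-0.2, -3.5, 1.2]
finger_gap: 0.1
```

```bash
python3 sn.py
```

```text
t 6.15 tcp [454.4 123.9 143.1] yaw 47.09 F [-0.2 -3.5  1.2] T [-0.675 -0.125  0.052] Ftool [-1.2 -2.7  2.3] gap 0.1 j6 -0.682 e6 -1.813
```

Call:
{"fn": "jog_arm", "kwargs": {
  "steps": [0.0001,0,0,4,0]
}}

```text
clock: 6.28
tcp_pos: [454.4, 123.9, 143.0]
tool_rot: [0.64, 1.472, -0.639]
force: [0.2, -3.8, 1.5]
finger_gap: 0.102
```

```bash
python3 sn.py
```

```text
t 6.28 tcp [454.4 123.9 143. ] yaw 43.1 F [ 0.2 -3.8  1.5] T [-0.761 -0.107  0.161] Ftool [-1.5 -2.4  2.9] gap 0.102 j6 -0.612 e6 -1.675
```

Call:
{"fn": "jog_arm", "kwargs": {
  "steps": [0.0001,0,0,3,0]
}}

```text
clock: 6.4
tcp_pos: [454.4, 123.9, 143.0]
tool_rot: [0.68, 1.46, -0.679]
force: [-0.2, -5.0, 3.5]
finger_gap: 0.102
```

```bash
python3 sn.py
```

```text
t 6.4 tcp [454.4 123.9 143. ] yaw 40.13 F [-0.2 -5.   3.5] T [-0.837  0.009  0.348] Ftool [-3.5 -3.3  3.7] gap 0.102 j6 -0.56 e6 -0.799
```

Call:
{"fn": "jog_arm", "kwargs": {
  "steps": [0,0,0,0,0.4,0,0,0,0,0.4,-0.03,0,0,0,0.4,-0.035,0,0,0,0.4,0,0.0396,0.0283,0,0.4]
}}

```text
clock: 7.02
tcp_pos: [501.8, 128.4, 209.8]
tool_rot: [0.679, 1.46, -0.676]
force: [1.4, -0.5, 1.1]
finger_gap: 0.4
```

Call:
{"fn": "jog_arm", "kwargs": {
  "steps": [0,0.0396,0.0283,0,0.4,0,0.0397,0.0283,0,0.4,0,0,0,-9.5,0.4,0,0,0,-9.5,0.4,0,0,0,-9.5,0.4]
}}

```text
clock: 7.65
tcp_pos: [599.3, 136.2, 206.8]
tool_rot: [0.286, 1.552, -0.286]
force: [-0.3, 0.7, 0.1]
finger_gap: 0.403
```

Call:
{"fn": "jog_arm", "kwargs": {
  "steps": [0,0,0,-9.4,0.4,0,0,0,0,0.4,0,0,0,0,0.4]
}}

```text
clock: 8.02
tcp_pos: [599.2, 136.2, 206.9]
tool_rot: [0.166, 1.564, -0.165]
force: [-0.1, 0.5, -0.2]
finger_gap: 0.404
```

```bash
python3 sn.py; python3 - <<'E'
from fit import *
s=bot.sense(); d=bot.get_image("wrist")
np.save("w4.npy",dict(s=s,d=d),allow_pickle=True)
p=np.load("pose.npy"); print(proj(d,world(p,rotz(NA[1],[85,0,165])),s)[0],proj(d,s["tcp_pos"],s))
cv2.imwrite("pics/w4.png",d["img"])
Z=cv2.resize(d["img"][0:300,200:440],None,fx=2,fy=2,interpolation=2); cv2.imwrite("pics/w4z.png",Z)
E
```

```text
t 8.03 tcp [599.2 136.2 206.9] yaw 77.92 F [-0.1  0.5 -0.2] T [ 0.003 -0.054 -0.012] Ftool [ 0.2  0.5 -0.2] gap 0.404 j6 -1.234 e6 -0.207
[322.38911352 221.60820181] [[321.28729329 247.4713491 ]]
```

View pics/w4z.png

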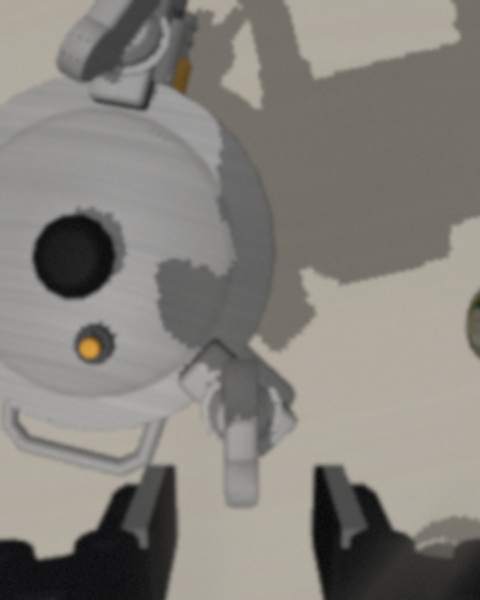

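```bash
python3 - <<'E'
from h import *
a=np.load("w4.npy",allow_pickle=True).item(); d,s=a["d"],a["s"]
q=lambda u:(200+u[0]/2,u[1]/2)
A=at_z(d,q((240,362)),163,s);B=at_z(d,q((242.5,505)),163,s);v=B-A
print(A,B,(A+B)/2,np.linalg.norm(v),np.degrees(np.arctan2(v[1],v[0])))
m=(A+B)/2; print(angs(s).T@(m-s["tcp_pos"]))
E
```

```text
[574.62995502 140.58762945 163.        ] [622.73067758 130.99315614 163.        ] [598.6803163  135.79039279 163.        ] 49.04827651236677 -11.280526985262263
[43.87358591 -0.49132595 -0.46518109]
```

Call:
{"fn": "jog_arm", "kwargs": {
  "steps": [0.04,-0.0005,0,0,0.4,0.022,0,0,-0.7,0.4,0,0,0,0,0.2,0,0,0,0,0,0,0,0,0,0]
}}

```text
clock: 8.7
tcp_pos: [599.0, 135.4, 145.3]
tool_rot: [0.153, 1.565, -0.154]
force: [-2.8, -2.3, -5.4]
finger_gap: 0.104
```

Call:
{"fn": "jog_arm", "kwargs": {
  "steps": [0,0,0,0,0]
}}

```text
clock: 8.82
tcp_pos: [599.0, 135.5, 145.2]
tool_rot: [0.153, 1.565, -0.154]
force: [-3.4, -3.9, -4.5]
finger_gap: 0.107
```

```bash
python3 sn.py
```

```text
t 8.82 tcp [599.  135.5 145.2] yaw 78.8 F [-3.4 -3.9 -4.5] T [-0.659  0.58  -0.046] Ftool [ 4.5 -4.5 -2.6] gap 0.107 j6 -1.25 e6 -0.024
```

Call:
{"fn": "jog_arm", "kwargs": {
  "steps": [0.0003,-0.0003,-0.0001,4,0]
}}

```text
clock: 8.95
tcp_pos: [599.0, 135.4, 145.0]
tool_rot: [0.209, 1.56, -0.209]
force: [-3.7, 0.3, -0.9]
finger_gap: 0.103
```

```bash
python3 sn.py
```

```text
t 8.95 tcp [599.  135.4 145. ] yaw 74.74 F [-3.7  0.3 -0.9] T [-0.093  0.563  0.066] Ftool [ 0.9 -0.7 -3.6] gap 0.103 j6 -1.18 e6 -2.83
```

Call:
{"fn": "jog_arm", "kwargs": {
  "steps": [0.0001,0,0,4,0]
}}

```text
clock: 9.07
tcp_pos: [599.1, 135.5, 144.9]
tool_rot: [0.265, 1.554, -0.264]
force: [-2.7, -0.9, -2.3]
finger_gap: 0.103
```

```bash
python3 sn.py
```

```text
t 9.07 tcp [599.1 135.5 144.9] yaw 70.68 F [-2.7 -0.9 -2.3] T [-0.048  0.544  0.014] Ftool [ 2.3 -1.7 -2.2] gap 0.103 j6 -1.109 e6 -1.856
```

Call:
{"fn": "jog_arm", "kwargs": {
  "steps": [0.0001,0,0,4,0]
}}

```text
clock: 9.2
tcp_pos: [599.1, 135.6, 144.8]
tool_rot: [0.32, 1.547, -0.319]
force: [-2.7, -0.0, -2.9]
finger_gap: 0.106
```

```bash
python3 sn.py
```

```text
t 9.2 tcp [599.1 135.6 144.8] yaw 66.68 F [-2.7 -0.  -2.9] T [-0.027  0.529  0.018] Ftool [ 2.9 -1.1 -2.5] gap 0.106 j6 -1.039 e6 -1.807
```

Call:
{"fn": "jog_arm", "kwargs": {
  "steps": [0.0002,0,0,4,0]
}}

```text
clock: 9.32
tcp_pos: [599.2, 135.7, 144.7]
tool_rot: [0.374, 1.538, -0.373]
force: [-3.3, 0.5, -1.4]
finger_gap: 0.104
```

```bash
python3 sn.py
```

```text
t 9.32 tcp [599.2 135.7 144.7] yaw 62.68 F [-3.3  0.5 -1.4] T [0.081 0.509 0.104] Ftool [ 1.4 -1.1 -3.2] gap 0.104 j6 -0.969 e6 -1.806
```

Call:
{"fn": "jog_arm", "kwargs": {
  "steps": [0.0001,0,0,4,0]
}}

```text
clock: 9.45
tcp_pos: [599.2, 135.7, 144.6]
tool_rot: [0.429, 1.527, -0.428]
force: [-2.6, 0.7, -1.6]
finger_gap: 0.1
```

```bash
python3 sn.py
```

```text
t 9.45 tcp [599.2 135.7 144.6] yaw 58.68 F [-2.6  0.7 -1.6] T [0.195 0.467 0.026] Ftool [ 1.6 -0.7 -2.6] gap 0.1 j6 -0.899 e6 -1.806
```

Call:
{"fn": "jog_arm", "kwargs": {
  "steps": [0.0001,0,0,4,0]
}}

```text
clock: 9.57
tcp_pos: [599.3, 135.8, 144.5]
tool_rot: [0.484, 1.516, -0.482]
force: [-2.3, 1.4, -1.8]
finger_gap: 0.105
```

```bash
python3 sn.py
```

```text
t 9.57 tcp [599.3 135.8 144.5] yaw 54.68 F [-2.3  1.4 -1.8] T [0.249 0.403 0.069] Ftool [ 1.8 -0.2 -2.7] gap 0.105 j6 -0.829 e6 -1.806
```

Call:
{"fn": "jog_arm", "kwargs": {
  "steps": [0.0001,0,0,4,0]
}}

```text
clock: 9.7
tcp_pos: [599.3, 135.8, 144.5]
tool_rot: [0.538, 1.502, -0.536]
force: [-2.2, 2.4, -1.9]
finger_gap: 0.102
```

```bash
python3 sn.py
```

```text
t 9.7 tcp [599.3 135.8 144.5] yaw 50.68 F [-2.2  2.4 -1.9] T [0.334 0.346 0.069] Ftool [ 1.9  0.5 -3.2] gap 0.102 j6 -0.759 e6 -1.804
```

Call:
{"fn": "jog_arm", "kwargs": {
  "steps": [0.0001,0,0,4,0]
}}

```text
clock: 9.82
tcp_pos: [599.4, 135.9, 144.4]
tool_rot: [0.592, 1.488, -0.59]
force: [-2.2, 2.1, -2.2]
finger_gap: 0.105
```

```bash
python3 sn.py
```

```text
t 9.82 tcp [599.4 135.9 144.4] yaw 46.68 F [-2.2  2.1 -2.2] T [0.431 0.325 0.019] Ftool [ 2.2  0.  -3. ] gap 0.105 j6 -0.69 e6 -1.804
```

Call:
{"fn": "jog_arm", "kwargs": {
  "steps": [0.0001,0,0,4,0]
}}

```text
clock: 9.95
tcp_pos: [599.5, 136.0, 144.3]
tool_rot: [0.646, 1.472, -0.644]
force: [-1.3, 1.9, -1.6]
finger_gap: 0.105
```

```bash
python3 sn.py
```

```text
t 9.95 tcp [599.5 136.  144.3] yaw 42.68 F [-1.3  1.9 -1.6] T [0.463 0.212 0.078] Ftool [ 1.6  0.3 -2.3] gap 0.105 j6 -0.62 e6 -1.802
```

Call:
{"fn": "jog_arm", "kwargs": {
  "steps": [0.0002,0,0,4,0]
}}

```text
clock: 10.07
tcp_pos: [599.6, 136.0, 144.2]
tool_rot: [0.7, 1.454, -0.698]
force: [-0.6, 3.3, -0.9]
finger_gap: 0.105
```

```bash
python3 sn.py
```

```text
t 10.07 tcp [599.6 136.  144.2] yaw 38.68 F [-0.6  3.3 -0.9] T [0.543 0.297 0.068] Ftool [ 0.9  1.6 -2.9] gap 0.105 j6 -0.55 e6 -1.804
```

Call:
{"fn": "jog_arm", "kwargs": {
  "steps": [0.0001,0,0,4,0]
}}

```text
clock: 10.2
tcp_pos: [599.6, 136.1, 144.1]
tool_rot: [0.754, 1.435, -0.751]
force: [-1.2, 3.7, -1.4]
finger_gap: 0.102
```

```bash
python3 sn.py
```

```text
t 10.2 tcp [599.6 136.1 144.1] yaw 34.68 F [-1.2  3.7 -1.4] T [0.646 0.145 0.032] Ftool [ 1.4  1.1 -3.7] gap 0.102 j6 -0.48 e6 -1.803
```

Call:
{"fn": "jog_arm", "kwargs": {
  "steps": [0.0001,0,0,4,0]
}}

```text
clock: 10.32
tcp_pos: [599.7, 136.1, 144.0]
tool_rot: [0.808, 1.415, -0.805]
force: [-0.5, 3.7, -1.3]
finger_gap: 0.104
```

```bash
python3 sn.py
```

```text
t 10.32 tcp [599.7 136.1 144. ] yaw 30.68 F [-0.5  3.7 -1.3] T [0.714 0.001 0.042] Ftool [ 1.3  1.4 -3.5] gap 0.104 j6 -0.41 e6 -1.802
```

Call:
{"fn": "jog_arm", "kwargs": {
  "steps": [0.0001,0,-0.0002,4,0]
}}

```text
clock: 10.45
tcp_pos: [599.8, 136.2, 144.0]
tool_rot: [0.861, 1.393, -0.858]
force: [0.8, 1.6, -1.6]
finger_gap: 0.101
```

```bash
python3 sn.py
```

```text
t 10.45 tcp [599.8 136.2 144. ] yaw 26.68 F [ 0.8  1.6 -1.6] T [ 0.392 -0.125  0.001] Ftool [ 1.6  1.4 -1.1] gap 0.101 j6 -0.34 e6 -1.814
```

Call:
{"fn": "jog_arm", "kwargs": {
  "steps": [0.0001,0,0,4,0]
}}

```text
clock: 10.58
tcp_pos: [599.9, 136.2, 143.9]
tool_rot: [0.915, 1.369, -0.911]
force: [1.3, 1.2, -1.1]
finger_gap: 0.106
```

```bash
python3 sn.py
```

```text
t 10.57 tcp [599.9 136.2 143.9] yaw 22.68 F [ 1.3  1.2 -1.1] T [ 0.537 -0.058  0.275] Ftool [ 1.1  1.7 -0.7] gap 0.106 j6 -0.271 e6 -1.549
```

Call:
{"fn": "jog_arm", "kwargs": {
  "steps": [0,0,0,1.5,0]
}}

```text
clock: 10.7
tcp_pos: [599.8, 136.1, 143.8]
tool_rot: [0.933, 1.361, -0.929]
force: [1.2, 3.2, -0.5]
finger_gap: 0.104
```

```bash
python3 sn.py
```

```text
t 10.7 tcp [599.8 136.1 143.8] yaw 21.27 F [ 1.2  3.2 -0.5] T [ 0.843 -0.358  0.261] Ftool [ 0.5  2.3 -2.6] gap 0.104 j6 -0.246 e6 0.448
```

Call:
{"fn": "jog_arm", "kwargs": {
  "steps": [0,0,0,0,0.4,0,0,0,0,0.4,-0.03,0,0,0,0.4,-0.032,0,0,0,0.4,0,-0.0358,0.0336,0,0.4]
}}

```text
clock: 11.32
tcp_pos: [579.8, 92.3, 207.3]
tool_rot: [0.931, 1.359, -0.925]
force: [1.1, -1.3, -0.5]
finger_gap: 0.4
```

Call:
{"fn": "jog_arm", "kwargs": {
  "steps": [0,-0.0358,0.0336,0,0.4,0,-0.0358,0.0336,0,0.4,0,0,0,8,0.4,0,0,0,8,0.4,0,0,0,0,0.4]
}}

```text
clock: 11.95
tcp_pos: [535.4, 2.3, 205.1]
tool_rot: [1.14, 1.252, -1.14]
force: [-0.6, -0.2, 0.4]
finger_gap: 0.401
```

```bash
python3 sn.py; python3 - <<'E'
from fit import *
s=bot.sense(); d=bot.get_image("wrist")
np.save("w5.npy",dict(s=s,d=d),allow_pickle=True)
p=np.load("pose.npy"); print(proj(d,world(p,rotz(NA[2],[85,0,165])),s)[0],proj(d,s["tcp_pos"],s))
Z=cv2.resize(d["img"][0:300,200:440],None,fx=2,fy=2,interpolation=2); cv2.imwrite("pics/w5z.png",Z)
E
```

```text
t 11.95 tcp [535.4   2.3 205.1] yaw 5.37 F [-0.6 -0.2  0.4] T [-0.028 -0.021  0.035] Ftool [-0.4 -0.7  0.1] gap 0.401 j6 -0.201 e6 2.661
[323.79453418 218.71135977] [[322.31871264 247.75452524]]
```

View pics/w5z.png

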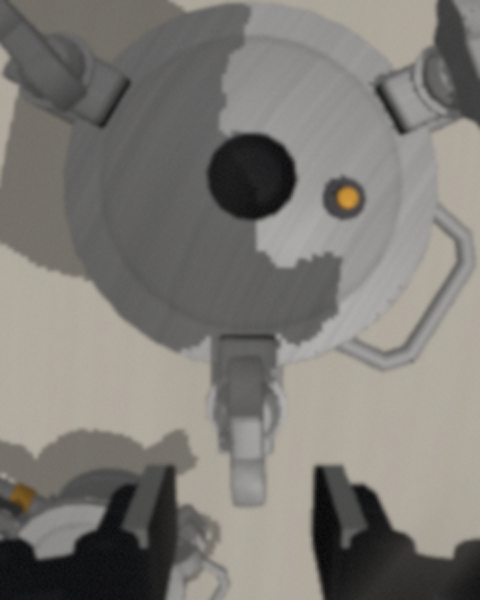

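Call:
{"fn": "jog_arm", "kwargs": {
  "steps": [0.04,0.0007,0,0,0.4,0.02,0,0,0,0.4,0,0,0,0,0.2,0,0,0,0,0,0,0,0,0,0]
}}

```text
clock: 12.62
tcp_pos: [536.1, 2.7, 145.5]
tool_rot: [1.14, 1.252, -1.14]
force: [-1.0, -0.6, -7.3]
finger_gap: 0.106
```

Call:
{"fn": "jog_arm", "kwargs": {
  "steps": [0,0,0,0,0]
}}

```text
clock: 12.75
tcp_pos: [536.2, 2.7, 145.4]
tool_rot: [1.14, 1.252, -1.14]
force: [-0.4, -0.4, -4.7]
finger_gap: 0.105
```

```bash
python3 sn.py
```

```text
t 12.75 tcp [536.2   2.7 145.4] yaw 5.34 F [-0.4 -0.4 -4.7] T [0.087 0.254 0.055] Ftool [ 4.7 -0.5  0.4] gap 0.105 j6 -0.2 e6 0.022
```

Call:
{"fn": "jog_arm", "kwargs": {
  "steps": [0.0003,0,0,4,0,0.0001,0,0,4,0]
}}

```text
clock: 13.0
tcp_pos: [536.3, 2.7, 145.0]
tool_rot: [1.245, 1.185, -1.245]
force: [-2.3, 0.7, -0.4]
finger_gap: 0.104
```

```bash
python3 sn.py
```

```text
t 13.0 tcp [536.3   2.7 145. ] yaw -2.8 F [-2.3  0.7 -0.4] T [0.131 0.322 0.08 ] Ftool [ 0.4 -2.3 -0.6] gap 0.104 j6 -0.058 e6 -1.848
```

Call:
{"fn": "jog_arm", "kwargs": {
  "steps": [0.0001,0,0,3,0]
}}

```text
clock: 13.12
tcp_pos: [536.3, 2.7, 145.0]
tool_rot: [1.283, 1.159, -1.283]
force: [-1.2, 0.5, -0.3]
finger_gap: 0.102
```

```bash
python3 sn.py
```

```text
t 13.12 tcp [536.3   2.7 145. ] yaw -5.78 F [-1.2  0.5 -0.3] T [0.153 0.308 0.053] Ftool [ 0.3 -1.2 -0.4] gap 0.102 j6 -0.006 e6 -1.082
```

Call:
{"fn": "jog_arm", "kwargs": {
  "steps": [0.0001,0,0,3,0]
}}

```text
clock: 13.25
tcp_pos: [536.3, 2.7, 144.9]
tool_rot: [1.321, 1.132, -1.321]
force: [-1.3, 0.7, -0.5]
finger_gap: 0.105
```

```bash
python3 sn.py
```

```text
t 13.25 tcp [536.3   2.7 144.9] yaw -8.77 F [-1.3  0.7 -0.5] T [0.182 0.351 0.015] Ftool [ 0.5 -1.4 -0.5] gap 0.105 j6 0.047 e6 -1.334
```

Free so far (e6 steady value at 3°/row ≈ -1.33). Continuing.

Call:
{"fn": "jog_arm", "kwargs": {
  "steps": [0.0001,0,0,3,0]
}}

```text
clock: 13.38
tcp_pos: [536.3, 2.7, 144.8]
tool_rot: [1.359, 1.105, -1.358]
force: [-1.8, 0.8, -1.2]
finger_gap: 0.101
```

```bash
python3 sn.py
```

```text
t 13.38 tcp [536.3   2.7 144.8] yaw -11.76 F [-1.8  0.8 -1.2] T [0.199 0.337 0.078] Ftool [ 1.2 -1.9 -0.4] gap 0.101 j6 0.099 e6 -1.344
```

Call:
{"fn": "jog_arm", "kwargs": {
  "steps": [0.0001,0,0,3,0]
}}

```text
clock: 13.5
tcp_pos: [536.3, 2.7, 144.7]
tool_rot: [1.397, 1.076, -1.396]
force: [-1.6, 1.1, -1.8]
finger_gap: 0.108
```

```bash
python3 sn.py
```

```text
t 13.5 tcp [536.3   2.7 144.7] yaw -14.77 F [-1.6  1.1 -1.8] T [0.118 0.315 0.043] Ftool [ 1.8 -1.8 -0.6] gap 0.108 j6 0.151 e6 -1.345
```

Call:
{"fn": "jog_arm", "kwargs": {
  "steps": [0.0001,0,0,3,0]
}}

```text
clock: 13.62
tcp_pos: [536.4, 2.7, 144.7]
tool_rot: [1.434, 1.046, -1.433]
force: [-1.2, 1.4, 0.4]
finger_gap: 0.106
```

```bash
python3 sn.py
```

```text
t 13.62 tcp [536.4   2.7 144.7] yaw -17.77 F [-1.2  1.4  0.4] T [0.135 0.368 0.041] Ftool [-0.4 -1.6 -1. ] gap 0.106 j6 0.204 e6 -1.345
```

Call:
{"fn": "jog_arm", "kwargs": {
  "steps": [0.0001,0,0,3,0]
}}

```text
clock: 13.75
tcp_pos: [536.4, 2.7, 144.6]
tool_rot: [1.471, 1.015, -1.47]
force: [-2.1, 1.2, 0.1]
finger_gap: 0.106
```

```bash
python3 sn.py
```

```text
t 13.75 tcp [536.4   2.7 144.6] yaw -20.77 F [-2.1  1.2  0.1] T [0.157 0.395 0.043] Ftool [-0.2 -2.4 -0.3] gap 0.106 j6 0.256 e6 -1.346
```

Call:
{"fn": "jog_arm", "kwargs": {
  "steps": [0.0001,0,0,3,0]
}}

```text
clock: 13.88
tcp_pos: [536.4, 2.7, 144.5]
tool_rot: [1.508, 0.983, -1.507]
force: [-1.8, 0.6, 0.8]
finger_gap: 0.106
```

```bash
python3 sn.py
```

```text
t 13.88 tcp [536.4   2.7 144.5] yaw -23.77 F [-1.8  0.6  0.8] T [0.17  0.351 0.061] Ftool [-0.8 -1.9  0.2] gap 0.106 j6 0.308 e6 -1.346
```

Call:
{"fn": "jog_arm", "kwargs": {
  "steps": [0.0001,0,0,3,0]
}}

```text
clock: 14.0
tcp_pos: [536.4, 2.7, 144.4]
tool_rot: [1.545, 0.95, -1.544]
force: [-2.2, 0.4, 0.1]
finger_gap: 0.102
```

```bash
python3 sn.py
```

```text
t 14.0 tcp [536.4   2.7 144.4] yaw -26.77 F [-2.2  0.4  0.1] T [0.127 0.398 0.017] Ftool [-0.1 -2.1  0.6] gap 0.102 j6 0.361 e6 -1.346
```

Call:
{"fn": "jog_arm", "kwargs": {
  "steps": [0.0001,0,0,3,0]
}}

```text
clock: 14.12
tcp_pos: [536.5, 2.7, 144.4]
tool_rot: [1.581, 0.916, -1.58]
force: [-1.5, 0.1, 0.9]
finger_gap: 0.103
```

```bash
python3 sn.py
```

```text
t 14.12 tcp [536.5   2.7 144.4] yaw -29.76 F [-1.5  0.1  0.9] T [0.191 0.369 0.03 ] Ftool [-0.9 -1.4  0.6] gap 0.103 j6 0.413 e6 -1.347
```

Call:
{"fn": "jog_arm", "kwargs": {
  "steps": [0.0001,0,0,3,0]
}}

```text
clock: 14.25
tcp_pos: [536.5, 2.7, 144.2]
tool_rot: [1.617, 0.881, -1.616]
force: [-1.2, 1.1, 1.2]
finger_gap: 0.103
```

```bash
python3 sn.py
```

```text
t 14.25 tcp [536.5   2.7 144.2] yaw -32.76 F [-1.2  1.1  1.2] T [0.098 0.362 0.029] Ftool [-1.2 -1.6 -0.2] gap 0.103 j6 0.465 e6 -1.347
```

Call:
{"fn": "jog_arm", "kwargs": {
  "steps": [0.0001,0,0,3,0]
}}

```text
clock: 14.38
tcp_pos: [536.5, 2.6, 144.2]
tool_rot: [1.653, 0.846, -1.651]
force: [-1.4, 0.8, 1.4]
finger_gap: 0.107
```

```bash
python3 sn.py
```

```text
t 14.38 tcp [536.5   2.6 144.2] yaw -35.76 F [-1.4  0.8  1.4] T [0.125 0.367 0.086] Ftool [-1.4 -1.6  0.2] gap 0.107 j6 0.518 e6 -1.347
```

Call:
{"fn": "jog_arm", "kwargs": {
  "steps": [0.0,0,0,3,0]
}}

```text
clock: 14.5
tcp_pos: [536.5, 2.6, 144.2]
tool_rot: [1.688, 0.809, -1.687]
force: [-1.8, 0.2, 0.4]
finger_gap: 0.102
```

```bash
python3 sn.py
```

```text
t 14.5 tcp [536.5   2.6 144.2] yaw -38.77 F [-1.8  0.2  0.4] T [0.117 0.291 0.083] Ftool [-0.4 -1.5  0.9] gap 0.102 j6 0.57 e6 -1.346
```

Call:
{"fn": "jog_arm", "kwargs": {
  "steps": [0.0001,0,0,3,0]
}}

```text
clock: 14.62
tcp_pos: [536.5, 2.6, 144.1]
tool_rot: [1.723, 0.771, -1.722]
force: [-1.0, 1.5, 1.2]
finger_gap: 0.108
```

```bash
python3 sn.py
```

```text
t 14.62 tcp [536.5   2.6 144.1] yaw -41.77 F [-1.   1.5  1.2] T [ 0.133  0.245 -0.009] Ftool [-1.2 -1.7 -0.4] gap 0.108 j6 0.622 e6 -1.347
```

Call:
{"fn": "jog_arm", "kwargs": {
  "steps": [0.0001,0,0,3,0]
}}

```text
clock: 14.75
tcp_pos: [536.5, 2.6, 143.9]
tool_rot: [1.758, 0.732, -1.756]
force: [-0.3, 1.0, 1.6]
finger_gap: 0.104
```

```bash
python3 sn.py
```

```text
t 14.75 tcp [536.5   2.6 143.9] yaw -44.77 F [-0.3  1.   1.6] T [0.109 0.29  0.047] Ftool [-1.6 -0.9 -0.5] gap 0.104 j6 0.675 e6 -1.347
```

Call:
{"fn": "jog_arm", "kwargs": {
  "steps": [0.0,0,0,3,0]
}}

```text
clock: 14.88
tcp_pos: [536.5, 2.6, 143.9]
tool_rot: [1.792, 0.691, -1.79]
force: [-1.3, -0.2, 0.5]
finger_gap: 0.105
```

```bash
python3 sn.py
```

```text
t 14.88 tcp [536.5   2.6 143.9] yaw -47.77 F [-1.3 -0.2  0.5] T [0.117 0.225 0.036] Ftool [-0.5 -0.7  1.1] gap 0.105 j6 0.727 e6 -1.347
```

Call:
{"fn": "jog_arm", "kwargs": {
  "steps": [0.0001,0,0,3,0]
}}

```text
clock: 15.0
tcp_pos: [536.6, 2.6, 143.9]
tool_rot: [1.826, 0.65, -1.824]
force: [-0.0, -0.3, -0.1]
finger_gap: 0.107
```

```bash
python3 sn.py
```

```text
t 15.0 tcp [536.6   2.6 143.9] yaw -50.77 F [-0.  -0.3 -0.1] T [0.097 0.287 0.006] Ftool [0.1 0.2 0.2] gap 0.107 j6 0.78 e6 -1.346
```

Call:
{"fn": "jog_arm", "kwargs": {
  "steps": [0.0001,0,0,3,0]
}}

```text
clock: 15.12
tcp_pos: [536.6, 2.6, 143.8]
tool_rot: [1.86, 0.608, -1.857]
force: [-0.6, 1.0, 0.8]
finger_gap: 0.108
```

```bash
python3 sn.py
```

```text
t 15.12 tcp [536.6   2.6 143.8] yaw -53.77 F [-0.6  1.   0.8] T [0.057 0.27  0.06 ] Ftool [-0.8 -1.1 -0.2] gap 0.108 j6 0.832 e6 -1.347
```

Call:
{"fn": "jog_arm", "kwargs": {
  "steps": [0.0,0,0,3,0]
}}

```text
clock: 15.25
tcp_pos: [536.6, 2.6, 143.8]
tool_rot: [1.893, 0.564, -1.89]
force: [-0.9, -0.9, 0.3]
finger_gap: 0.108
```

```bash
python3 sn.py
```

```text
t 15.25 tcp [536.6   2.6 143.8] yaw -56.77 F [-0.9 -0.9  0.3] T [0.009 0.234 0.056] Ftool [-0.3  0.3  1.3] gap 0.108 j6 0.884 e6 -1.346
```

Call:
{"fn": "jog_arm", "kwargs": {
  "steps": [0.0001,0,0,3,0]
}}

```text
clock: 15.38
tcp_pos: [536.6, 2.6, 143.7]
tool_rot: [1.925, 0.519, -1.923]
force: [-1.4, 0.3, 0.4]
finger_gap: 0.104
```

```bash
python3 sn.py
```

```text
t 15.38 tcp [536.6   2.6 143.7] yaw -59.76 F [-1.4  0.3  0.4] T [0.037 0.232 0.029] Ftool [-0.4 -0.9  1. ] gap 0.104 j6 0.937 e6 -1.346
```

Call:
{"fn": "jog_arm", "kwargs": {
  "steps": [0.0,0,0,3,0]
}}

```text
clock: 15.5
tcp_pos: [536.6, 2.6, 143.6]
tool_rot: [1.957, 0.473, -1.955]
force: [-0.3, -0.2, -0.5]
finger_gap: 0.107
```

```bash
python3 sn.py
```

```text
t 15.5 tcp [536.6   2.6 143.6] yaw -62.76 F [-0.3 -0.2 -0.5] T [-0.032  0.235  0.109] Ftool [ 0.5 -0.   0.3] gap 0.107 j6 0.989 e6 -1.345
```

Call:
{"fn": "jog_arm", "kwargs": {
  "steps": [0.0001,0,0,3,0]
}}

```text
clock: 15.62
tcp_pos: [536.6, 2.6, 143.6]
tool_rot: [1.989, 0.426, -1.986]
force: [-1.0, -0.1, 0.6]
finger_gap: 0.103
```

```bash
python3 sn.py
```

```text
t 15.62 tcp [536.6   2.6 143.6] yaw -65.76 F [-1.  -0.1  0.6] T [-0.032  0.178 -0.027] Ftool [-0.6 -0.3  0.9] gap 0.103 j6 1.041 e6 -1.345
```

Call:
{"fn": "jog_arm", "kwargs": {
  "steps": [0.0,0,0,3,0]
}}

```text
clock: 15.75
tcp_pos: [536.6, 2.6, 143.6]
tool_rot: [2.02, 0.378, -2.017]
force: [-0.4, 0.3, 0.1]
finger_gap: 0.105
```

```bash
python3 sn.py
```

```text
t 15.75 tcp [536.6   2.6 143.6] yaw -68.76 F [-0.4  0.3  0.1] T [-0.053  0.137  0.186] Ftool [-0.1 -0.5  0.2] gap 0.105 j6 1.094 e6 -1.22
```

Call:
{"fn": "jog_arm", "kwargs": {
  "steps": [0.0001,0,0,3,0]
}}

```text
clock: 15.88
tcp_pos: [536.6, 2.5, 143.5]
tool_rot: [2.051, 0.329, -2.048]
force: [-0.9, 0.5, 0.1]
finger_gap: 0.104
```

```bash
python3 sn.py
```

```text
t 15.88 tcp [536.6   2.5 143.5] yaw -71.75 F [-0.9  0.5  0.1] T [-0.028  0.193  0.332] Ftool [-0.1 -0.7  0.7] gap 0.104 j6 1.146 e6 -1.063
```

```bash
python3 - <<'E'
from h import *
t=bot.get_image("top"); c=bot.get_image("scene")
im=c["img"].copy(); cv2.imwrite("pics/top9.png",t["img"])
g=cv2.cvtColor(t["img"],cv2.COLOR_BGR2GRAY).astype(int)
for col in (180,230,255): print(col,[(r,g[r,col]) for r in range(122,144,1)])
for z,colr in ((300,(0,0,255)),(350,(0,255,0)),(400,(255,0,0)),(450,(0,255,255))):
    for col in range(160,420,3):
        u=proj(c,at_z(t,(col,136.5),z))[0]
        cv2.circle(im,tuple(int(v) for v in u),1,colr,-1)
cv2.imwrite("pics/sc9.png",im)
E
```

```text
180 [(122, np.int64(150)), (123, np.int64(148)), (124, np.int64(149)), (125, np.int64(148)), (126, np.int64(148)), (127, np.int64(148)), (128, np.int64(148)), (129, np.int64(146)), (130, np.int64(145)), (131, np.int64(130)), (132, np.int64(98)), (133, np.int64(85)), (134, np.int64(85)), (135, np.int64(84)), (136, np.int64(88)), (137, np.int64(106)), (138, np.int64(110)), (139, np.int64(117)), (140, np.int64(148)), (141, np.int64(158)), (142, np.int64(158)), (143, np.int64(160))]
230 [(122, np.int64(149)), (123, np.int64(149)), (124, np.int64(148)), (125, np.int64(149)), (126, np.int64(147)), (127, np.int64(148)), (128, np.int64(150)), (129, np.int64(149)), (130, np.int64(148)), (131, np.int64(144)), (132, np.int64(111)), (133, np.int64(89)), (134, np.int64(84)), (135, np.int64(88)), (136, np.int64(85)), (137, np.int64(92)), (138, np.int64(147)), (139, np.int64(159)), (140, np.int64(161)), (141, np.int64(160)), (142, np.int64(162)), (143, np.int64(162))]
255 [(122, np.int64(148)), (123, np.int64(150)), (124, np.int64(149)), (125, np.int64(148)), (126, np.int64(149)), (127, np.int64(148)), (128, np.int64(148)), (129, np.int64(150)), (130, np.int64(148)), (131, np.int64(144)), (132, np.int64(121)), (133, np.int64(94)), (134, np.int64(86)), (135, np.int64(84)), (136, np.int64(84)), (137, np.int64(94)), (138, np.int64(147)), (139, np.int64(159)), (140, np.int64(162)), (141, np.int64(160)), (142, np.int64(161)), (143, np.int64(160))]
```

View pics/sc9.png

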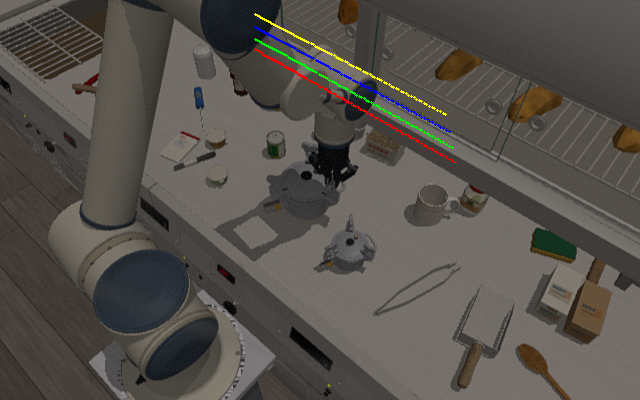

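Call:
{"fn": "jog_arm", "kwargs": {
  "steps": [0,0,0,0,0.4,0,0,0,0,0.4,-0.03,0,0,0,0.4,-0.033,0,0,0,0.4,0,-0.0471,0.0134,0,0.4]
}}

```text
clock: 16.6
tcp_pos: [511.3, 42.1, 208.0]
tool_rot: [2.055, 0.327, -2.043]
force: [-0.0, 1.3, -0.1]
finger_gap: 0.4
```

Call:
{"fn": "jog_arm", "kwargs": {
  "steps": [0,-0.0471,0.0134,0,0.4,0,-0.0471,0.0134,0,0.4,0,0,0,-10.5,0.4,0,0,0,-10.5,0.4,0,0,0,-10.5,0.4]
}}

```text
clock: 17.23
tcp_pos: [453.6, 124.3, 205.9]
tool_rot: [1.7, 0.796, -1.699]
force: [-0.6, -0.8, 0.2]
finger_gap: 0.4
```

Call:
{"fn": "jog_arm", "kwargs": {
  "steps": [0,0,0,-10.5,0.4,0,0,0,-10.5,0.4,0,0,0,-10.5,0.4,0,0,0,-10.5,0.4,0,0,0,-10.5,0.4]
}}

```text
clock: 17.85
tcp_pos: [453.6, 124.2, 205.9]
tool_rot: [1.045, 1.306, -1.044]
force: [0.1, -0.5, -0.1]
finger_gap: 0.4
```

Call:
{"fn": "jog_arm", "kwargs": {
  "steps": [0,0,0,-10.5,0.4,0,0,0,-10.5,0.4,0,0,0,-10.2,0.4,0,0,0,0,0.4]
}}

```text
clock: 18.35
tcp_pos: [453.6, 124.2, 205.8]
tool_rot: [0.634, 1.476, -0.634]
force: [0.3, 0.6, -0.5]
finger_gap: 0.401
```

```bash
python3 sn.py; python3 - <<'E'
from fit import *
s=bot.sense(); d=bot.get_image("wrist")
np.save("w6.npy",dict(s=s,d=d),allow_pickle=True)
print(proj(d,s["tcp_pos"],s))
Z=cv2.resize(d["img"][0:300,200:440],None,fx=2,fy=2,interpolation=2); cv2.imwrite("pics/w6z.png",Z)
E
```

```text
t 18.35 tcp [453.6 124.2 205.8] yaw 43.49 F [ 0.3  0.6 -0.5] T [-0.004 -0.088  0.009] Ftool [ 0.5  0.6 -0.2] gap 0.401 j6 -0.619 e6 -3.546
[[321.72842864 247.7488897 ]]
```

View pics/w6z.png

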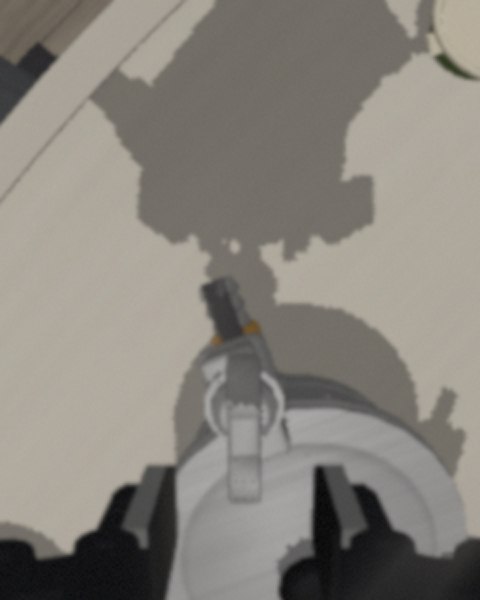

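Call:
{"fn": "jog_arm", "kwargs": {
  "steps": [0.04,0.0006,0.0006,0,0.4,0.022,0,0,0,0.4,0,0,0,0,0.2,0,0,0,0,0,0,0,0,0,0]
}}

```text
clock: 19.02
tcp_pos: [454.2, 124.0, 144.3]
tool_rot: [0.634, 1.476, -0.635]
force: [-4.0, -2.5, -5.6]
finger_gap: 0.107
```

Call:
{"fn": "jog_arm", "kwargs": {
  "steps": [0,0,0,0,0,0,0,0,0,0]
}}

```text
clock: 19.27
tcp_pos: [454.2, 124.1, 144.1]
tool_rot: [0.634, 1.476, -0.634]
force: [-5.3, -3.2, -0.8]
finger_gap: 0.105
```

```bash
python3 sn.py
```

```text
t 19.27 tcp [454.2 124.1 144.1] yaw 43.51 F [-5.3 -3.2 -0.8] T [-0.457  0.942  0.054] Ftool [ 0.8 -6.  -1.4] gap 0.105 j6 -0.62 e6 0.065
```

Call:
{"fn": "jog_arm", "kwargs": {
  "steps": [0,-0.0004,0,3,0,0.0001,0,0,3,0],
  "grip_force": 110
}}

```text
clock: 19.52
tcp_pos: [454.1, 123.9, 144.0]
tool_rot: [0.716, 1.449, -0.716]
force: [-3.9, -1.3, 0.2]
finger_gap: 0.098
```

```bash
python3 sn.py
```

```text
t 19.52 tcp [454.1 123.9 144. ] yaw 37.42 F [-3.9 -1.3  0.2] T [-0.184  0.753  0.306] Ftool [-0.2 -3.9 -1.4] gap 0.098 j6 -0.514 e6 -1.107
```

Call:
{"fn": "jog_arm", "kwargs": {
  "steps": [0.0002,0,0,10,0,0.0002,0,0,10,0]
}}

```text
clock: 19.77
tcp_pos: [454.1, 123.9, 143.6]
tool_rot: [0.985, 1.336, -0.985]
force: [-4.2, -1.9, -0.7]
finger_gap: 0.097
```

```bash
python3 sn.py
```

```text
t 19.77 tcp [454.1 123.9 143.6] yaw 17.2 F [-4.2 -1.9 -0.7] T [-0.312  0.852  0.378] Ftool [ 0.7 -4.6  0.6] gap 0.097 j6 -0.161 e6 -4.343
```

Call:
{"fn": "jog_arm", "kwargs": {
  "steps": [0.0002,-0.0002,0,10,0,0.0002,0,0,10,0,0.0002,0,0,10,0]
}}

```text
clock: 20.15
tcp_pos: [453.8, 123.8, 143.0]
tool_rot: [1.372, 1.095, -1.372]
force: [-5.0, -1.5, -1.8]
finger_gap: 0.097
```

```bash
python3 sn.py
```

```text
t 20.15 tcp [453.8 123.8 143. ] yaw -12.8 F [-5.  -1.5 -1.8] T [-0.388  0.875  0.41 ] Ftool [ 1.8 -4.5  2.6] gap 0.097 j6 0.363 e6 -4.241
```

Call:
{"fn": "jog_arm", "kwargs": {
  "steps": [0.0002,0,0,10,0,0.0002,0,0,10,0]
}}

```text
clock: 20.4
tcp_pos: [453.7, 123.8, 142.5]
tool_rot: [1.617, 0.882, -1.617]
force: [-5.5, -1.7, -2.1]
finger_gap: 0.099
```

```bash
python3 sn.py
```

```text
t 20.4 tcp [453.7 123.8 142.5] yaw -32.8 F [-5.5 -1.7 -2.1] T [-0.237  0.937  0.41 ] Ftool [ 2.1 -3.8  4.4] gap 0.099 j6 0.712 e6 -4.222
```

Call:
{"fn": "jog_arm", "kwargs": {
  "steps": [0.0002,0,0,10,0,0.0001,0,0,5,0,0,0,0,0,0]
}}

```text
clock: 20.78
tcp_pos: [453.7, 123.8, 142.2]
tool_rot: [1.789, 0.695, -1.789]
force: [-5.2, -1.7, -0.5]
finger_gap: 0.099
```

```bash
python3 sn.py
```

```text
t 20.77 tcp [453.7 123.8 142.2] yaw -47.56 F [-5.2 -1.7 -0.5] T [-0.286  0.959  0.33 ] Ftool [ 0.5 -2.3  5. ] gap 0.099 j6 0.969 e6 1.704
```

Call:
{"fn": "jog_arm", "kwargs": {
  "steps": [0,0,0,0,0.4,0,0,0,0,0.4,-0.03,0,0,0,0.4,-0.033,0,0,0,0.4,0,0,0,0,0.4]
}}

```text
clock: 21.4
tcp_pos: [455.7, 124.1, 207.2]
tool_rot: [1.793, 0.694, -1.783]
force: [-0.5, -0.5, -0.8]
finger_gap: 0.399
```

```bash
python3 sn.py; python3 - <<'E'
from fit import *
s=bot.sense(); d=bot.get_image("wrist")
np.save("w7.npy",dict(s=s,d=d),allow_pickle=True)
print(proj(d,s["tcp_pos"],s))
Z=cv2.resize(d["img"][0:300,200:440],None,fx=2,fy=2,interpolation=2); cv2.imwrite("pics/w7z.png",Z)
E
```

```text
t 21.4 tcp [455.7 124.1 207.2] yaw -47.49 F [-0.5 -0.5 -0.8] T [ 0.005 -0.002  0.052] Ftool [ 0.8 -0.   0.7] gap 0.399 j6 0.968 e6 -0.002
[[322.85179374 247.27680908]]
```

View pics/w7z.png

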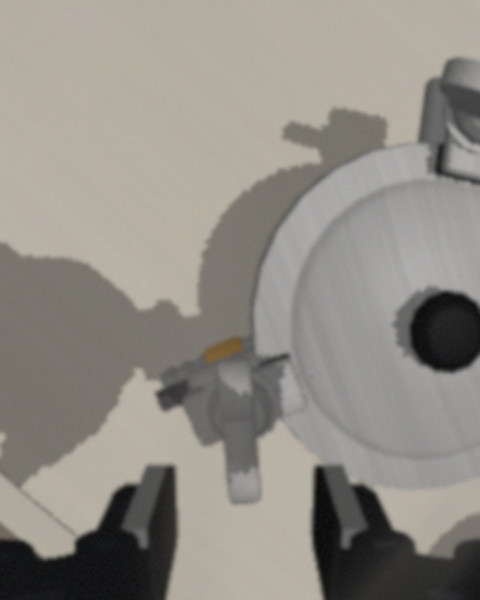

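Call:
{"fn": "jog_arm", "kwargs": {
  "steps": [0,0,0,-10.1,0.4,0,0,0,-10.1,0.4,0,0,0,-10.1,0.4,0,0,0,-10.1,0.4,0,0,0,-10.1,0.4]
}}

```text
clock: 22.08
tcp_pos: [453.7, 123.8, 204.1]
tool_rot: [1.166, 1.237, -1.167]
force: [0.4, -0.1, -0.5]
finger_gap: 0.401
```

Call:
{"fn": "jog_arm", "kwargs": {
  "steps": [0,0,0,-10.1,0.4,0,0,0,-9.9,0.4,0,0.0458,0.0151,0,0.4,0,0.0458,0.0151,0,0.4,0,0.0458,0.0151,0,0.4]
}}

```text
clock: 22.7
tcp_pos: [599.4, 135.9, 203.8]
tool_rot: [0.908, 1.374, -0.909]
force: [-0.4, -0.4, -0.2]
finger_gap: 0.401
```

Call:
{"fn": "jog_arm", "kwargs": {
  "steps": [0,0,0,0,0.4,0,0,0,0,0.4]
}}

```text
clock: 22.95
tcp_pos: [597.3, 135.7, 203.8]
tool_rot: [0.908, 1.374, -0.91]
force: [-0.3, 0.3, -0.6]
finger_gap: 0.401
```

```bash
python3 sn.py; python3 - <<'E'
from fit import *
s=bot.sense(); d=bot.get_image("wrist")
np.save("w8.npy",dict(s=s,d=d),allow_pickle=True)
print(proj(d,s["tcp_pos"],s))
Z=cv2.resize(d["img"][0:300,200:440],None,fx=2,fy=2,interpolation=2); cv2.imwrite("pics/w8z.png",Z)
E
```

```text
t 22.95 tcp [597.3 135.7 203.8] yaw 23.02 F [-0.3  0.3 -0.6] T [-0.022 -0.021 -0.008] Ftool [ 0.6 -0.2 -0.4] gap 0.401 j6 -0.276 e6 -0.004
[[322.05504785 247.79820883]]
```

View pics/w8z.png

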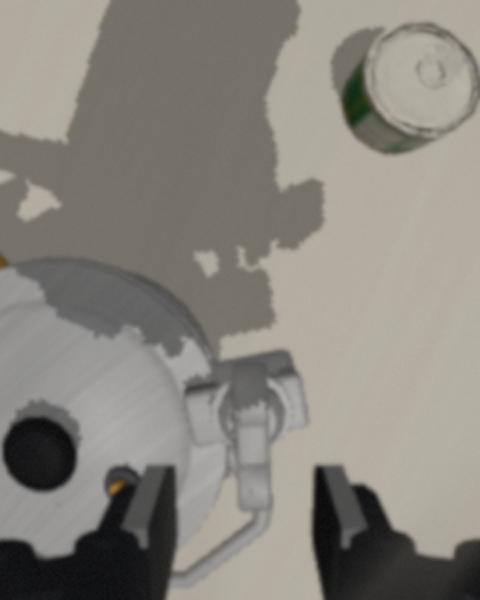

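Call:
{"fn": "jog_arm", "kwargs": {
  "steps": [0.03,0.0024,0.0007,-2.7,0.4,0.03,0,0,0,0.4,0,0,0,0,0.2,0,0,0,0,0,0,0,0,0,0]
}}

```text
clock: 23.62
tcp_pos: [599.9, 136.1, 145.6]
tool_rot: [0.872, 1.389, -0.873]
force: [-4.7, -0.9, -5.7]
finger_gap: 0.096
```

Call:
{"fn": "jog_arm", "kwargs": {
  "steps": [0,0,0,0,0,0,0,0,0,0]
}}

```text
clock: 23.88
tcp_pos: [600.0, 136.1, 145.4]
tool_rot: [0.872, 1.389, -0.873]
force: [-5.8, -0.9, -3.4]
finger_gap: 0.101
```

```bash
python3 sn.py
```

```text
t 23.88 tcp [600.  136.1 145.4] yaw 25.72 F [-5.8 -0.9 -3.4] T [-0.005  1.148 -0.033] Ftool [ 3.4 -5.7 -1.7] gap 0.101 j6 -0.323 e6 -0.03
```

Call:
{"fn": "jog_arm", "kwargs": {
  "steps": [0.0003,-0.0004,0,4,0,0.0001,0,0,4,0]
}}

```text
clock: 24.12
tcp_pos: [600.1, 136.1, 145.3]
tool_rot: [0.98, 1.339, -0.98]
force: [-5.2, 1.2, -3.0]
finger_gap: 0.097
```

```bash
python3 sn.py
```

```text
t 24.12 tcp [600.1 136.1 145.3] yaw 17.6 F [-5.2  1.2 -3. ] T [0.251 0.833 0.316] Ftool [ 3.  -4.6 -2.8] gap 0.097 j6 -0.181 e6 -1.575
```

Call:
{"fn": "jog_arm", "kwargs": {
  "steps": [0.0002,0,0,10,0,0.0002,0,0,10,0,0.0002,0,0,10,0,0.0002,0,0,8,0,0,0,0,0,0]
}}

```text
clock: 24.75
tcp_pos: [600.8, 136.2, 144.5]
tool_rot: [1.466, 1.02, -1.463]
force: [0.3, 2.4, -3.5]
finger_gap: 0.095
```

```bash
python3 sn.py
```

```text
t 24.75 tcp [600.8 136.2 144.5] yaw -20.23 F [ 0.3  2.4 -3.5] T [ 0.354 -0.016  0.278] Ftool [ 3.5 -0.5 -2.3] gap 0.095 j6 0.479 e6 2.971
```

Call:
{"fn": "jog_arm", "kwargs": {
  "steps": [0,0,0,0,0.4,0,0,0,0,0.4,-0.025,0,0,0,0.4,-0.035,0,0,0,0.4,0,0,0,-10.5,0.4]
}}

```text
clock: 25.38
tcp_pos: [601.8, 136.1, 206.8]
tool_rot: [1.334, 1.123, -1.327]
force: [0.6, 0.5, -0.5]
finger_gap: 0.394
```

Call:
{"fn": "jog_arm", "kwargs": {
  "steps": [0,0,0,-10.5,0.4,0,0,0,-10.5,0.4,0,0,0,-10.5,0.4,0,0,0,-10.5,0.4,0,0,0,-10.5,0.4]
}}

```text
clock: 26.0
tcp_pos: [600.5, 135.9, 204.1]
tool_rot: [0.639, 1.474, -0.639]
force: [-1.0, 0.5, -0.4]
finger_gap: 0.399
```

Call:
{"fn": "jog_arm", "kwargs": {
  "steps": [0,0,0,-10.5,0.4,0,0,0,-10.5,0.4,0,0,0,-10.5,0.4,0,0,0,-10.5,0.4,0,0,0,-10.5,0.4]
}}

```text
clock: 26.62
tcp_pos: [600.5, 135.9, 204.1]
tool_rot: [-0.077, 1.569, 0.077]
force: [-0.6, 0.1, -0.7]
finger_gap: 0.399
```

Call:
{"fn": "jog_arm", "kwargs": {
  "steps": [0,0,0,-10.5,0.4,0,0,0,-10.5,0.4,0,0,0,-10.5,0.4,0,0,0,-10.5,0.4,0,0,0,-10.5,0.4]
}}

```text
clock: 27.25
tcp_pos: [600.4, 135.9, 204.0]
tool_rot: [-0.791, 1.422, 0.79]
force: [0.2, 0.4, -0.1]
finger_gap: 0.404
```

Call:
{"fn": "jog_arm", "kwargs": {
  "steps": [0,0,0,-10.5,0.4,0,0,0,-4.7,0.4,0,0,0,0,0.4,0,0,0,0,0.4]
}}

```text
clock: 27.75
tcp_pos: [600.3, 135.9, 203.9]
tool_rot: [-0.986, 1.336, 0.985]
force: [-1.2, 0.4, 0.0]
finger_gap: 0.398
```

```bash
python3 sn.py; python3 - <<'E'
from fit import *
s=bot.sense(); d=bot.get_image("wrist")
np.save("w9.npy",dict(s=s,d=d),allow_pickle=True)
print(proj(d,s["tcp_pos"],s))
Z=cv2.resize(d["img"][0:300,200:440],None,fx=2,fy=2,interpolation=2); cv2.imwrite("pics/w9z.png",Z)
E
```

```text
t 27.75 tcp [600.3 135.9 203.9] yaw 162.83 F [-1.2  0.4  0. ] T [-0.018  0.005  0.03 ] Ftool [-0.   1.3  0.1] gap 0.398 j6 -2.716 e6 -0.119
[[321.373762   246.42079921]]
```

View pics/w9z.png

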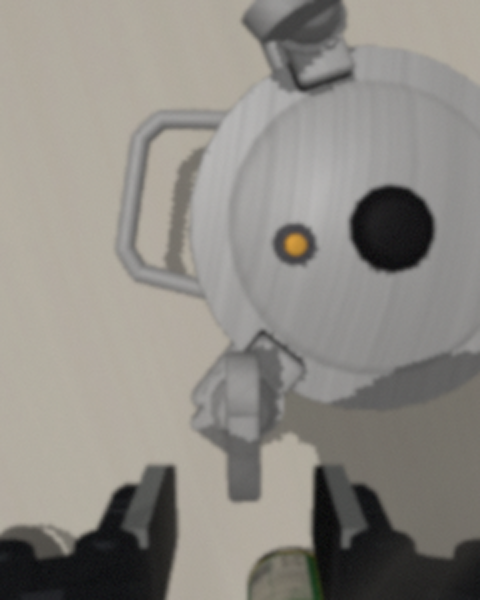

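Call:
{"fn": "jog_arm", "kwargs": {
  "steps": [0.03,0.0003,0,0,0.4,0.0305,0,0,0,0.4,0,0,0,0,0.2,0,0,0,0,0,0,0,0,0,0]
}}

```text
clock: 28.42
tcp_pos: [600.2, 135.8, 143.8]
tool_rot: [-0.987, 1.335, 0.986]
force: [2.4, -3.5, -11.3]
finger_gap: 0.098
```

Call:
{"fn": "jog_arm", "kwargs": {
  "steps": [0,0,0,0,0,0,0,0,0,0]
}}

```text
clock: 28.68
tcp_pos: [600.2, 135.9, 143.7]
tool_rot: [-0.987, 1.335, 0.986]
force: [1.2, -4.3, -8.1]
finger_gap: 0.097
```

```bash
python3 sn.py
```

```text
t 28.68 tcp [600.2 135.9 143.7] yaw 162.91 F [ 1.2 -4.3 -8.1] T [-0.716 -0.327  0.011] Ftool [ 8.1 -2.5 -3.8] gap 0.097 j6 -2.717 e6 0.053
```

Call:
{"fn": "jog_arm", "kwargs": {
  "steps": [0.0007,-0.0002,-0.0003,5,0,0.0002,0,0,10,0]
}}

```text
clock: 28.92
tcp_pos: [600.4, 135.8, 143.1]
tool_rot: [-0.785, 1.423, 0.784]
force: [1.0, -2.7, -3.9]
finger_gap: 0.098
```

```bash
python3 sn.py
```

```text
t 28.93 tcp [600.4 135.8 143.1] yaw 147.69 F [ 1.  -2.7 -3.9] T [-0.437 -0.144  0.325] Ftool [ 3.9 -2.2 -1.8] gap 0.098 j6 -2.452 e6 -5.609
```

Call:
{"fn": "jog_arm", "kwargs": {
  "steps": [0.0002,0,0,10,0,0.0002,0,0,10,0,0.0002,0,0,10,0,0.0001,0,0,5,0,0,0,0,0,0]
}}

```text
clock: 29.55
tcp_pos: [600.8, 135.7, 142.4]
tool_rot: [-0.314, 1.546, 0.313]
force: [3.3, -3.6, -3.9]
finger_gap: 0.098
```

```bash
python3 sn.py
```

```text
t 29.55 tcp [600.8 135.7 142.4] yaw 112.9 F [ 3.3 -3.6 -3.9] T [-0.663 -0.595  0.315] Ftool [ 3.9 -4.6  1.6] gap 0.098 j6 -1.845 e6 1.826
```

Release, rise and check nut 2's angle.

Call:
{"fn": "jog_arm", "kwargs": {
  "steps": [0,0,0,0,0.4,0,0,0,0,0.4,-0.025,0,0,0,0.4,-0.035,0,0,0,0.4,0,0,0,0,0.4]
}}

```text
clock: 30.18
tcp_pos: [601.5, 136.1, 204.5]
tool_rot: [-0.314, 1.543, 0.314]
force: [0.3, 1.3, 0.3]
finger_gap: 0.401
```

```bash
python3 sn.py; python3 - <<'E'
from fit import *
s=bot.sense(); d=bot.get_image("wrist")
np.save("w10.npy",dict(s=s,d=d),allow_pickle=True)
print(proj(d,s["tcp_pos"],s))
Z=cv2.resize(d["img"][0:300,200:440],None,fx=2,fy=2,interpolation=2); cv2.imwrite("pics/w10z.png",Z)
E
```

```text
t 30.18 tcp [601.5 136.1 204.5] yaw 112.94 F [0.3 1.3 0.3] T [0.027 0.062 0.024] Ftool [-0.3  1.1  0.8] gap 0.401 j6 -1.846 e6 0.012
[[321.09839847 247.00755145]]
```

View pics/w10z.png

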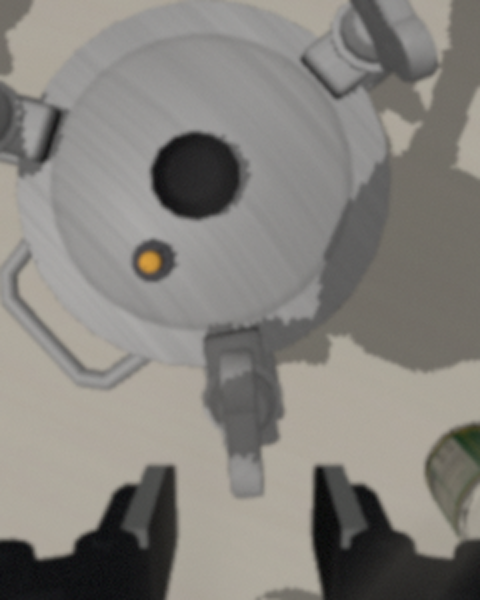

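Call:
{"fn": "jog_arm", "kwargs": {
  "steps": [0,-0.0326,-0.0369,0,0.4,0,-0.0326,-0.0369,0,0.4,0,-0.0326,-0.037,1.2,0.4,0,0,0,0,0.4,0,0,0,0,0.4]
}}

```text
clock: 30.85
tcp_pos: [536.1, 2.7, 201.3]
tool_rot: [-0.297, 1.551, 0.298]
force: [0.1, 0.7, 0.9]
finger_gap: 0.401
```

```bash
python3 sn.py; python3 - <<'E'
from fit import *
s=bot.sense(); d=bot.get_image("wrist")
np.save("w11.npy",dict(s=s,d=d),allow_pickle=True)
print(proj(d,s["tcp_pos"],s))
Z=cv2.resize(d["img"][0:300,200:440],None,fx=2,fy=2,interpolation=2); cv2.imwrite("pics/w11z.png",Z)
E
```

```text
t 30.85 tcp [536.1   2.7 201.3] yaw 111.7 F [0.1 0.7 0.9] T [-0.016 -0.03   0.007] Ftool [-0.9  0.6  0.4] gap 0.401 j6 -2.056 e6 -0.083
[[321.09229321 247.04261641]]
```

View pics/w11z.png

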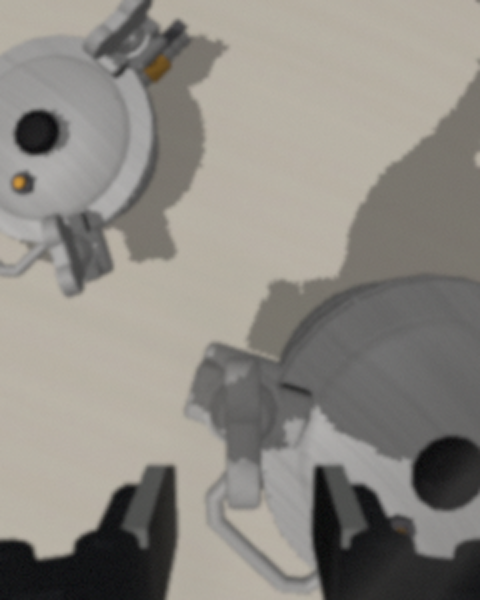

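Call:
{"fn": "jog_arm", "kwargs": {
  "steps": [0.03,0,0.0004,-0.6,0.4,0.0275,0,0,0,0.4,0,0,0,0,0.2,0,0,0,0,0,0,0,0,0,0]
}}

```text
clock: 31.52
tcp_pos: [536.5, 2.8, 144.6]
tool_rot: [-0.306, 1.549, 0.306]
force: [-0.3, -1.2, -10.4]
finger_gap: 0.1
```

Call:
{"fn": "jog_arm", "kwargs": {
  "steps": [0,0,0,0,0,0,0,0,0,0]
}}

```text
clock: 31.78
tcp_pos: [536.5, 2.8, 144.4]
tool_rot: [-0.305, 1.549, 0.306]
force: [-0.3, 1.1, -7.6]
finger_gap: 0.097
```

```bash
python3 sn.py
```

```text
t 31.77 tcp [536.5   2.8 144.4] yaw 112.32 F [-0.3  1.1 -7.6] T [0.192 0.146 0.009] Ftool [7.6 1.1 0.2] gap 0.097 j6 -2.067 e6 0.002
```

Call:
{"fn": "jog_arm", "kwargs": {
  "steps": [0.0006,0,0,5,0,0.0002,0,0,10,0]
}}

```text
clock: 32.02
tcp_pos: [536.7, 2.7, 143.9]
tool_rot: [-0.097, 1.568, 0.097]
force: [-1.4, 0.0, -3.3]
finger_gap: 0.097
```

```bash
python3 sn.py
```

```text
t 32.02 tcp [536.7   2.7 143.9] yaw 97.09 F [-1.4  0.  -3.3] T [0.087 0.314 0.323] Ftool [ 3.3  0.2 -1.4] gap 0.097 j6 -1.801 e6 -5.641
```

Call:
{"fn": "jog_arm", "kwargs": {
  "steps": [0.0002,0,0,10,0,0.0002,0,0,10,0,0.0002,0,0,10,0,0.0002,0,0,10,0]
}}

```text
clock: 32.52
tcp_pos: [536.8, 2.4, 143.1]
tool_rot: [0.451, 1.522, -0.451]
force: [-1.0, -1.4, -3.8]
finger_gap: 0.096
```

```bash
python3 sn.py
```

```text
t 32.52 tcp [536.8   2.4 143.1] yaw 57.01 F [-1.  -1.4 -3.8] T [-0.287  0.119  0.383] Ftool [ 3.8 -1.7 -0.1] gap 0.096 j6 -1.101 e6 -4.241
```

Remaining to about 19.2: 38°.

Call:
{"fn": "jog_arm", "kwargs": {
  "steps": [0.0002,0,0,10,0,0.0002,0,0,10,0,0.0002,0,0,10,0,0.0002,0,0,8,0,0,0,0,0,0]
}}

```text
clock: 33.15
tcp_pos: [536.7, 2.3, 142.2]
tool_rot: [0.956, 1.349, -0.956]
force: [-1.5, -4.5, -2.7]
finger_gap: 0.099
```

```bash
python3 sn.py
```

```text
t 33.15 tcp [536.7   2.3 142.2] yaw 19.37 F [-1.5 -4.5 -2.7] T [-0.904  0.126  0.305] Ftool [ 2.7 -2.9  3.7] gap 0.099 j6 -0.444 e6 3.013
```

Call:
{"fn": "jog_arm", "kwargs": {
  "steps": [0,0,0,0,0.4,0,0,0,0,0.4,-0.025,0,0,0,0.4,-0.035,0,0,0,0.4,0,0,0,0,0.4]
}}

```text
clock: 33.78
tcp_pos: [538.0, 2.6, 204.2]
tool_rot: [0.958, 1.346, -0.954]
force: [0.9, -0.1, -0.2]
finger_gap: 0.403
```

```bash
python3 sn.py; python3 - <<'E'
from fit import *
s=bot.sense(); d=bot.get_image("wrist")
np.save("w12.npy",dict(s=s,d=d),allow_pickle=True)
print(proj(d,s["tcp_pos"],s))
Z=cv2.resize(d["img"][0:300,200:440],None,fx=2,fy=2,interpolation=2); cv2.imwrite("pics/w12z.png",Z)
E
```

```text
t 33.77 tcp [538.    2.6 204.2] yaw 19.39 F [ 0.9 -0.1 -0.2] T [-0.006  0.034 -0.014] Ftool [0.2 0.8 0.4] gap 0.403 j6 -0.445 e6 0.044
[[322.08830158 247.7832415 ]]
```

View pics/w12z.png

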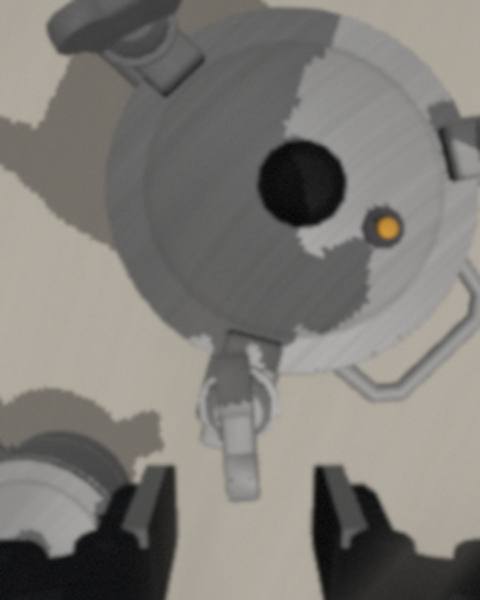

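Call:
{"fn": "jog_arm", "kwargs": {
  "steps": [-0.05,0,0,0,0.4,-0.03,0,0,0,0.4,0,0,0,0,0.4]
}}

```text
clock: 34.2
tcp_pos: [537.3, 2.6, 283.1]
tool_rot: [0.958, 1.348, -0.955]
force: [-1.1, -0.7, -0.7]
finger_gap: 0.402
```

```bash
python3 - <<'E'
from h import *
for n in("top","scene"):
    d=bot.get_image(n); cv2.imwrite(f"pics/{n}_end.png",d["img"])
    for t in ["tin","sauce_tub","tongs"]:
        for r in bot.cut_out(d,t)[:1]: print(n,t,round(r["p"],2),r["extent"])
E
```

```text
top tin 0.61 [217.7, 163.3, 17.2, 23.0]
top sauce_tub 0.66 [197.4, 225.0, 26.0, 23.2]
top tongs 0.6 [404.4, 172.5, 28.0, 74.6]
scene tin 0.83 [265.9, 130.6, 17.7, 26.7]
scene tongs 0.73 [377.3, 261.4, 86.5, 54.5]
```

View pics/scene_end.png

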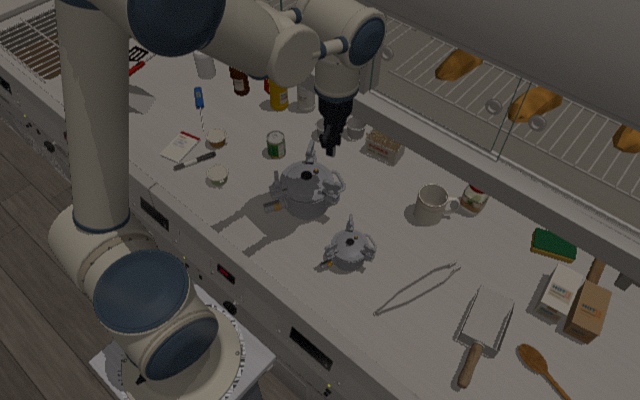

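The gripper hangs clear above the pot at about (335,140). The tin (275,145), tub (217,175) and tongs (420,290) are where they were.

```bash
python3 -c "
from rig import bot
print(bot.job_done())"
```

```text
the job is handed in; nothing more can be done
None
```

All three wing nuts are bitten down and tightened about a quarter turn each, in the order asked. I handed the job in at about 34 s.

- **First round:** I turned nuts 1, 2 and 3 down until the measured moment jumped from about 0.05 to about 0.3 Nm.
- **Second round:** I then gave nut 1 (over the spout), nut 2 and nut 3 a quarter turn each. Nut 2 was done in two grasps, so the wrist camera would not swing towards the shelf behind the pot.
- **Turn past the bite:** in the wrist pictures after release, nut 1 had turned about 88 to 89°, nut 2 about 89° and nut 3 about 90°. These are good to roughly 2°. The bite point itself could only be placed within a few degrees, because the grip winds up by about 3° under load.
- **Forces:** the wrist forces I read while gripping stayed under about 12 N, and in those readings and pictures I saw no contact with the lid.
- **Things around the pot:** the tin and tongs showed no real shift between the first and last views. The tub was found again only in the top view. The network missed it in the last scene picture, where I could still see it by eye in its place.

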